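# Unlock a worm-driven tilt stage and wind it one division up to its stop

### The job

Pull the yellow-headed lock pin out of the tilt stage and put it in the blue tray. Then, with the shut fingertips in the crank's red finger cup (do not grip the cup), wind the crank clockwise, about four turns, until the mould insert has tilted one 10 degree division and the drive comes up against its hard stop; lean on the stop for half a second with about 15 N to take up the play, and never load the crank with more than 20 N. Then lift out and leave the crank there; do not touch the tilting plate or its insert, and leave the loose things on the bench where they are.

Things in the scene. Friction and masses are not known exactly. Their poses are not given: they have to be found in the camera images.
- stage: Fixed tilt stage: grey base 400 x 170 x 16 mm, green gearbox 120 x 90 mm with its top 150 mm above the bench. Origin on the bench under the vertical crank axis, z up; the tilting plate lies along its +x, with its trunnion axis along x, and reaches 275 mm along +x; highest point there 145 mm when tilted. A fixed scale disc, top at 137 mm, faces +x at 317 mm, with one mark every 10 degrees.
- pin_hole (a point): Mouth of the lock pin hole in the gearbox top: 45 mm along the stage's +x from the crank axis, 150 mm above the bench; 11.6 mm wide, 28 mm deep. The pin standing there blocks the crank arm.
- lock_pin: Loose steel pin, 10 mm thick, 78 mm long, 60 g, with a yellow cylindrical head 20 mm in diameter from 48 to 78 mm above the origin. Origin at the centre of its lower end, z towards the head. Starts upright in its hole, 28 mm deep.
- pin_head (a point): Point on the pin's axis 65 mm above its lower end, in the yellow head: where to grip.
- crank (a joint): Angle wound by the crank, rad, growing clockwise seen from above. Starts near 0, where the crank arm points along the stage's -x; one turn is 6.283. A hard stop ends the travel at about 25.1, at about the same heading, after four turns. Turning takes about 5 N at the cup; it stays where it is left.
- cup_floor (a point): Centre of the inner floor of the red finger cup on the crank's end, 50 mm from the crank axis and 159 mm above the bench: an open-topped round cup, 52 mm wide inside, 22 mm deep (60 mm outside, rim 181 mm above the bench). Fingertips put into it push the crank round.
- platen: The tilting steel plate 200 x 150 x 14 mm carrying the clamped mould insert 140 x 90 x 30 mm. Origin on its trunnion axis, 175 mm along the stage's +x, 85 mm up; insert top 37 mm above that. It tilts 1/144 of the crank's angle about the stage's x: level when the crank reads 0, 10 degrees at the stop. A red pointer at its far end shows the tilt on the scale disc.
- blue_tray: Blue open tray 170 x 150 mm, walls 35 mm high and 4 mm thick, floor 4 mm; fixed. Origin under its centre. It may lie on either side of the stage.
- grey_tray: Grey tray of the same size, not to be used; fixed.
- brush: Bystander: flat brush with dark red handle
- mallet: Bystander: copper mallet
- screwdriver: Bystander: red screwdriver
- insert_block: Bystander: small steel insert 70 x 50 x 30 mm
- spray_can: Bystander: upright can, 56 dia x 160 mm
- bush: Bystander: brass bush 36 dia x 30 mm
- oilstone: Bystander: dark red oilstone 90 x 30 x 14 mm
There are look-alikes about, which are no part of the job. Leave any turquoise look-alike of the lock_pin alone.

How it is judged:
By the outcome, as a careful person would: the job done as asked, in the order asked, and still so for the second after the job is handed in, with the robot touching nothing.
It also fails if it takes over 72 s, if anything falls off the work surface, if the arm or the gripper's body presses on something with over 40 N, if the wrist force passes 120 N, or if a joint passes its speed limit or range.

### The arm

A 6-joint arm with a two-finger parallel gripper is mounted at the origin on the work surface. World frame = base frame: x ahead of the robot, y to its left, z up, the work surface at z = 0. Lengths are in mm, angles in rad, forces in N, time in s.
With the tool pointing down it reaches from about 400 to 925 mm from the base axis. Payload 12.5 kg.
Tool frame: the origin (TCP) lies on the centre line of the jaws, within the pads' length; the fingertips stand 25 mm ahead of it and the grasp point (between the pads) lies 6 mm ahead of it (env.tip_extent is the distance from the TCP to the fingertips, in mm); x points along the fingers, z is the direction in which the jaws open and shut, and the axes are right-handed (so a half turn about x gives the same grasp; the last joint's range is limited). The gripper opens to 95 mm and grips with 3 to 60 N. Pads are 20 mm wide; open, the fingers measure 119 mm over their backs; the gripper's body (75 mm by 180 mm) begins 59 mm behind the grasp point.
Start: joints at [1.122, 0.491, 1.559, -0, 1.092, -0.106], TCP at [210.063, 588.661, 201.961] pointing down, gripper open.
Joint ranges: [-3.1, 3.1], [-0.84, 2.19], [0.05, 2.79], [-1.13, 4.28], [0.06, 2.93], [-2.69, 2.69]. Speed limits (rad/s): [2.22, 2.22, 2.79, 3.14, 3.14, 3.14].

### API

Orientations are given as [roll, pitch, yaw] about the fixed x, y, z axes, in that order (R = Rz(yaw) Ry(pitch) Rx(roll)).
In Python, from cell import env gives the robot as it stands.
- The arm moves only by the tool step_arm, never from a script. Its argument "rows" is a list of rows, each a list of 6 numbers: the shift along the tool's x, y, z in mm, then the turn, a rotation vector about the tool's x, y, z in rad. In form: [[x, y, z, wx, wy, wz], ...]. A call has 1 to 8 rows; each row shifts and turns the pose as measured when the row begins, along the tool's axes as they then stand; what a row does not reach is not made up. A row lasts 1/8 s, in which the tool goes at most 62.5 mm and 10.7 degrees, less where a joint would pass 70% of its speed; a pose out of reach is approached as far as the arm can. A call is refused whole if a number of a shift passes 62.5 or a number of a turn 0.188, either way. A call with a gripper value outside its range is refused whole. "grip" is the finger opening in mm, from 0 to 95.1, set as the call begins (left out, the last holds). The fingers move at their own pace and stop on an object; the grip force is fixed at half the most. Time passes only in rows, so rows that do not move let the fingers close. It gives the time, the measured TCP pose, the force and the opening at its end, in the units of the state.
- env.state(): the state, without advancing time (a new reading comes with each control period).
- env.read_camera(name): name is "side" or "top" or "wrist"; returns the picture (400x640x3 uint8, red, green, blue); there is no depth.
- env.get_calibration(name): a dict with "fx", "fy", "cx", "cy" (pixels), "D" ([k1, k2, p1, p2, k3] as OpenCV has them; the pictures are not rectified), "pose" (4x4, takes a point from camera to world coordinates); the wrist camera has in their place "hand_eye" (4x4, takes a point from camera to tool coordinates, whose origin is the TCP and whose axes are the tool frame's). Camera axes: x right, y down, z forward; pixel columns grow to the right and rows downward; lengths in mm; the calibration is good to about 2 mm. A picture is of the moment at which its call begins: read the wrist's pose just before it. get_calibration takes no time and is no camera call.
- env.job_done(): hands the job in, once; it reports no verdict.
The state is a dict: "t": time; "joints": joint angles; "qvel": joint speeds; "tau": joint torques, N m; "eef_pos": TCP position; "tcp_rot": TCP orientation; "ft_force": force on the tool from outside, world axes, zero at the start; "moment": the same for the moment, N m; "opening": opening from 0.0 (shut) to 1.0 (fully open).
Only numpy, scipy, OpenCV 4.12 (cv2) and the standard library are available. Lean on these libraries where they do the work, as an engineer would, in place of code of your own. Each camera call takes 0.05 s, during which the arm holds its last target.

## Working session

There is one attempt and no reset: what is moved stays moved. The work goes in short steps, Python scripts to look and compute and a tool call to move; the robot and the scene stay as the last step left them, time stands still between calls to the robot, and variables do not carry over. Pictures are saved under pics/ and viewed, and the job is handed in when it is done.

Besides the shell and the picture viewer there is one more tool, called as name(argument=value, ...) on one line, values as JSON. step_arm: Moves the arm, as the interface text tells. Its arguments: {"type":"object","properties":{"rows":{"type":"array","items":{"type":"array","items":{"type":"number"}}},"grip":{"type":"number"}},"required":["rows"]}

```bash
ls; mkdir -p pics
python3 - <<'E'
from cell import env
import cv2
print(env.state())
for n in("top","side","wrist"):
    im=env.read_camera(n);cv2.imwrite(f"pics/{n}0.png",im[:,:,::-1])
    print(n,env.get_calibration(n))
E
```

```text
pics
{'t': 0.0, 'joints': array([ 1.12242172e+00,  4.91549078e-01,  1.55946828e+00, -5.18049940e-05,
        1.09168898e+00, -1.05583890e-01]), 'qvel': array([-5.76320065e-04,  5.37285637e-04, -1.88391262e-06,  5.18859963e-04,
        1.56135759e-04,  1.13293126e-03]), 'tau': array([-8.21139529e-04, -6.12666464e+01, -2.58198613e+01,  6.92461780e-02,
        4.81465389e-02, -1.82305166e-05]), 'eef_pos': array([209.93849845, 588.40320765, 201.36178461]), 'tcp_rot': array([ 3.07724081,  1.5696817 , -1.97791498]), 'ft_force': array([-0.40820201,  0.05887399, -0.6675172 ]), 'moment': array([ 0.03380927, -0.00704103, -0.02529387]), 'opening': 1.0003364942386348}
top {'fx': 382.6416839954226, 'fy': 382.6416839954226, 'cx': 323.6390805405726, 'cy': 199.24130842820247, 'D': array([-0.05830014,  0.        ,  0.        ,  0.        ,  0.        ]), 'pose': array([[-2.96738793e-02, -9.93919259e-01,  1.06037579e-01,
         4.81228949e+02],
       [-9.99476155e-01,  3.08749783e-02,  9.70317035e-03,
         3.56080755e+01],
       [-1.29180758e-02, -1.05694101e-01, -9.94314779e-01,
         1.14
[... 476 characters left out ...]
468054e-02, -7.83413427e-01, -6.21215100e-01,
         7.70845474e+02],
       [ 0.00000000e+00,  0.00000000e+00,  0.00000000e+00,
         1.00000000e+00]])}
wrist {'fx': 299.0571475111213, 'fy': 299.0571475111213, 'cx': 319.82213360200865, 'cy': 200.59379784568912, 'D': array([-0.04779014,  0.        ,  0.        ,  0.        ,  0.        ]), 'hand_eye': array([[ 7.67556315e-04, -2.58485908e-01,  9.66014724e-01,
        -1.82742572e+02],
       [ 2.80561238e-04, -9.66014914e-01, -2.58486182e-01,
         7.26007373e+01],
       [ 9.99999666e-01,  4.69428988e-04, -6.68949721e-04,
        -1.28552194e+00],
       [ 0.00000000e+00,  0.00000000e+00,  0.00000000e+00,
         1.00000000e+00]])}
```

View pics/top0.png

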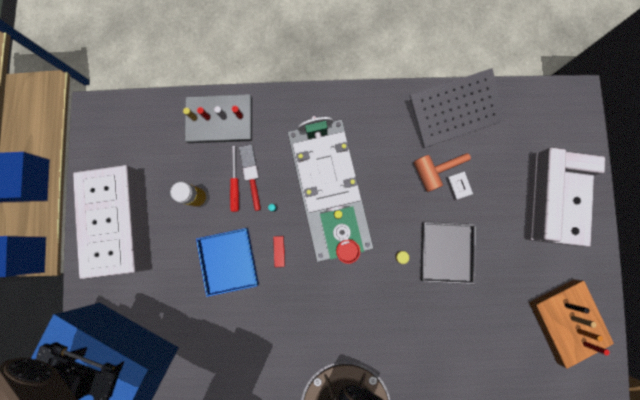

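View pics/side0.png

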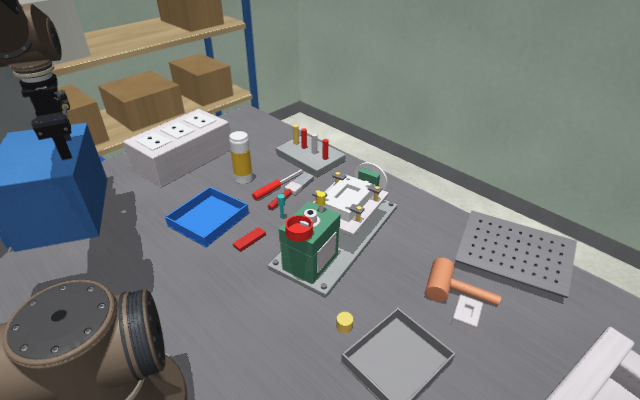

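View pics/wrist0.png

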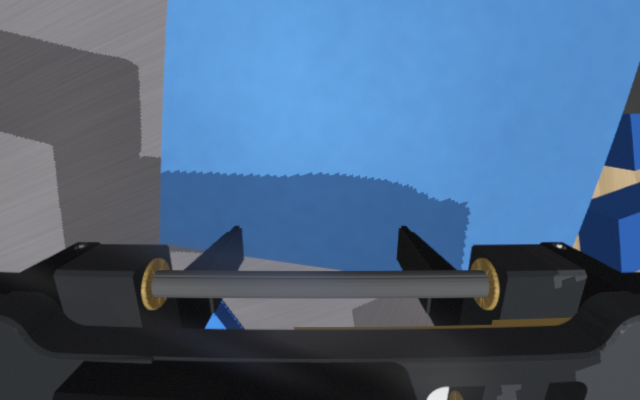

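Run:
```python
import cv2
a=cv2.imread("pics/top0.png")[105:275,255:415];b=cv2.imread("pics/side0.png")[150:300,230:420]
cv2.imwrite("pics/tc.png",cv2.resize(a,None,fx=3.5,fy=3.5,interpolation=3)[:600])
cv2.imwrite("pics/sc.png",cv2.resize(b,None,fx=4,fy=4,interpolation=3))
```

```text
(no output)
```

View pics/tc.png

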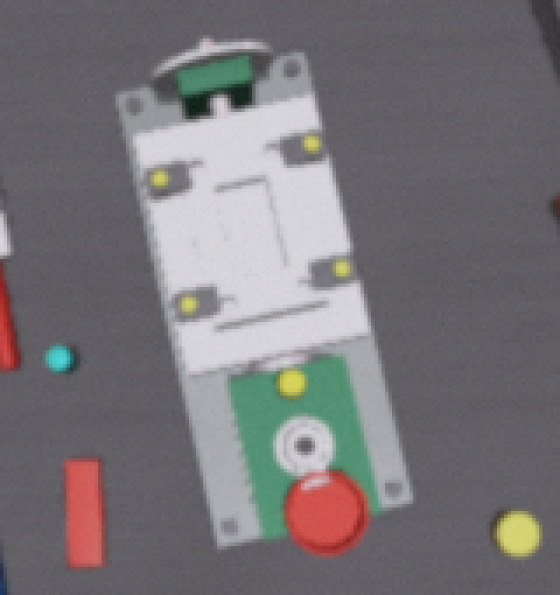

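View pics/sc.png

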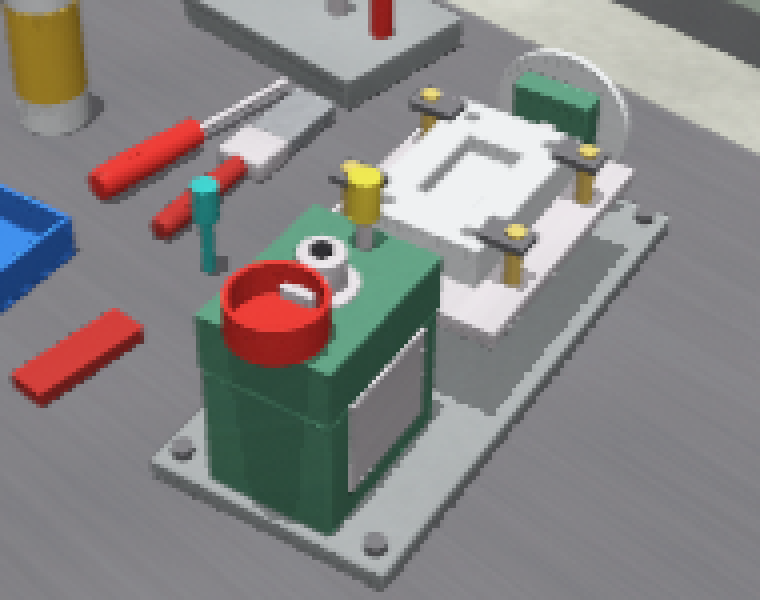

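```bash
cat > h.py <<'E'
import numpy as np,cv2
from cell import env
from scipy.spatial.transform import Rotation as R
def cal(n):
    c=env.get_calibration(n);K=np.array([[c['fx'],0,c['cx']],[0,c['fy'],c['cy']],[0,0,1]]);return K,c['D'],c
def pose(n,st=None):
    K,D,c=cal(n)
    if n!='wrist':return c['pose']
    st=st or env.state();T=np.eye(4);T[:3,:3]=R.from_euler('xyz',st['tcp_rot']).as_matrix();T[:3,3]=st['eef_pos'];return T@c['hand_eye']
def ray(n,uv,P=None):
    K,D,_=cal(n);P=pose(n) if P is None else P
    u=cv2.undistortPoints(np.array([[uv]],float),K,D)[0,0];return P[:3,3],P[:3,:3]@np.array([u[0],u[1],1])
def atz(n,uv,z,P=None):
    o,d=ray(n,uv,P);return o+d*(z-o[2])/d[2]
def tri(*a):
    A=np.zeros((3,3));b=np.zeros(3)
    for n,uv in a:
        o,d=ray(n,uv);d=d/np.linalg.norm(d);M=np.eye(3)-np.outer(d,d);A+=M;b+=M@o
    return np.linalg.solve(A,b)
def proj(n,p,P=None):
    K,D,_=cal(n);P=pose(n) if P is None else P;W=np.linalg.inv(P)
    return cv2.projectPoints(np.array(p,float).reshape(-1,1,3),cv2.Rodrigues(W[:3,:3])[0],W[:3,3],K,D)[0].reshape(-1,2)
E
python3 - <<'E'
from h import *
np.set_printoptions(precision=1,suppress=True)
print("pin",tri(("top",(338.1,214.1)),("side",(321.3,193.7))),atz("top",(338.1,214.1),200),atz("side",(321.3,193.7),200))
print("cup",tri(("top",(348.1,251)),("side",(299,224.3))),atz("top",(348.1,251),181),atz("side",(299,224.3),181))
for u in [(134,106),(292,69),(393,489),(230,527)]:print("bolt",atz("top",(255+u[0]/3.5,105+u[1]/3.5),18))
for u in [(185.2/4*0+230+183/4,150+449/4),(230+375/4,150+545/4),(230+645/4,150+217/4)]:print("bolts",atz("side",u,18))
for u in [(197,235),(248,229),(258,287),(207,295)]:print("tray",atz("top",u,35))
print("hub",atz("top",(255+304/3.5,105+445/3.5),175),"turq",tri(("top",(255+60/3.5,105+358/3.5)),("side",(230+204/4,150+184/4))))
E
```

```text
pin [545.3   8.8 200. ] [543.8  10.3 200. ] [546.9   7.5 200. ]
cup [453.4 -13.4 178.4] [452.2 -12.1 181. ] [452.7 -16.8 181. ]
bolt [797.8 132.3  18. ]
bolt [826.1  -4.8  18. ]
bolt [463.8 -76.7  18. ]
bolt [436.4  60.   18. ]
bolts [440.9  58.2  18. ]
bolts [468.2 -79.2  18. ]
bolts [830.8  -7.6  18. ]
tray [506.  418.3  35. ]
tray [519.3 268.3  35. ]
tray [352.8 241.5  35. ]
tray [333.4 389.3  35. ]
hub [499.6   1.7 175. ] turq [577.7 189.4  79.3]
```

```bash
cat >> h.py <<'E'
np.set_printoptions(precision=2,suppress=True)
YAW=0.197
def Rdes(yaw):
    z=np.array([-np.sin(yaw),np.cos(yaw),0]);x=np.array([0,0,-1.]);return np.column_stack([x,np.cross(z,x),z])
def togo(p,yaw=YAW,flip=0,st=None):
    st=st or env.state();Rm=R.from_euler('xyz',st['tcp_rot']).as_matrix()
    Rd=Rdes(yaw+np.pi*flip)
    return Rm.T@(np.array(p)-st['eef_pos']),R.from_matrix(Rm.T@Rd).as_rotvec()
E
python3 - <<'E'
from h import *
print(R.from_euler('xyz',env.state()['tcp_rot']).as_matrix())
for f in(0,1):print(togo((545,9,290),flip=f));
E
```

```text
[[-0.   -0.94  0.34]
 [-0.    0.34  0.94]
 [-1.    0.   -0.  ]]
(array([ -88.19, -510.29, -433.24]), array([-0.54, -0.  , -0.  ]))
(array([ -88.19, -510.29, -433.24]), array([ 2.6, -0. ,  0. ]))
```

step_arm(rows=[[-30,0,0,-0.18,0,0],[-30,0,0,-0.18,0,0],[-30,0,0,-0.18,0,0],[0,-20,-55,0,0,0],[0,-20,-55,0,0,0],[0,-20,-55,0,0,0],[0,-20,-55,0,0,0],[0,-20,-55,0,0,0]], grip=60)

```text
t: 1.15
eef_pos: [368.4, 336.4, 292.5]
tcp_rot: [2.544, 1.566, -1.947]
ft_force: [1.1, 0.2, 0.1]
opening: 0.626
```

Run:
```python
from h import *
print(env.state()['t'],togo((545,9,290)))
```

```text
1.15 (array([   3.54, -100.19, -358.22]), array([ 0.02, -0.  , -0.  ]))
```

step_arm(rows=[[0,-17,-58,0.01,0,0],[0,-17,-58,0.01,0,0],[0,-17,-58,0,0,0],[0,-17,-58,0,0,0],[0,-17,-58,0,0,0],[0,-15,-55,0,0,0],[0,0,0,0,0,0]])

```text
t: 2.02
eef_pos: [541.9, 4.7, 292.8]
tcp_rot: [2.469, 1.566, -2.046]
ft_force: [0.1, 1.1, 0.2]
opening: 0.633
```

Run:
```python
from h import *
s=env.state();np.save("w1.npy",pose("wrist",s));print(s['t'],s['eef_pos'],togo((545,9,290)))
im=env.read_camera("wrist")[:,:,::-1];cv2.imwrite("pics/w1.png",im)
P=np.load("w1.npy");print(proj("wrist",[(545,9,200),(453,-12,181)],P))
```

```text
2.025 [541.86   4.67 292.79] (array([ 2.77, -3.93,  3.64]), array([ 0., -0., -0.]))
[[325.27 204.47]
 [322.72 102.62]]
```

View pics/w1.png

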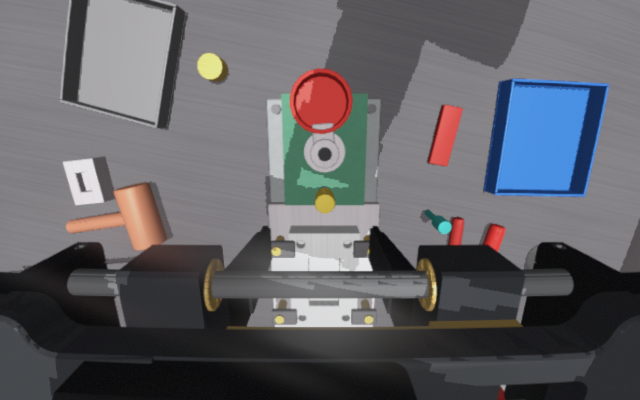

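Run:
```python
import cv2
a=cv2.imread("pics/w1.png")[60:220,260:400]
cv2.imwrite("pics/w1c.png",cv2.resize(a,None,fx=3.7,fy=3.7,interpolation=3))
```

```text
(no output)
```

View pics/w1c.png

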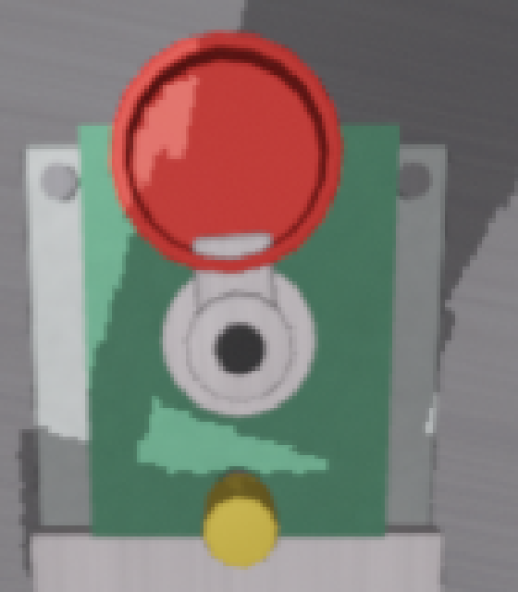

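Run:
```python
from h import *
P=np.load("w1.npy")
print("pin",atz("wrist",(325.1,203.8),200,P))
c=atz("wrist",(321.3,100.9),181,P);print("cup",c,atz("wrist",(321.3,101.3),159,P))
for z in(165,175,180):print("hub",atz("wrist",(324.6,154.6),z,P))
print(togo((545,9,181+12)), togo(tuple(atz("wrist",(325.1,203.8),200,P)[:2])+(193,)))
# tray rim corners
for u in [(503,80),(606,85),(598,195),(486,193)]:print("tray",atz("wrist",u,35,P))
```

```text
pin [544.38   8.71 200.  ]
cup [451.73 -13.62 181.  ] [450.71 -13.8  159.  ]
hub [502.16   0.03 165.  ]
hub [501.15  -0.3  175.  ]
hub [500.64  -0.47 180.  ]
(array([99.87, -4.66,  2.33]), array([ 0., -0., -0.])) (array([99.87, -4.  ,  2.16]), array([ 0., -0., -0.]))
tray [361.93 229.73  35.  ]
tray [332.72 384.96  35.  ]
tray [489.43 441.03  35.  ]
tray [523.11 258.72  35.  ]
```

step_arm(rows=[[30,-4,2,0,0,0],[30,0,0,0,0,0],[25,0,0,0,0,0],[13,0,0,0,0,0],[0,0,0,0,0,0]])

```text
t: 2.7
eef_pos: [542.7, 13.7, 193.3]
tcp_rot: [2.476, 1.568, -2.034]
ft_force: [0.3, -0.2, 0.5]
opening: 0.633
```

Run:
```python
from h import *
s=env.state();P=pose("wrist",s);print(s['t'],s['eef_pos'],togo((544.7,8.8,193.5)))
cv2.imwrite("pics/w2.png",env.read_camera("wrist")[:,:,::-1]);cv2.imwrite("pics/s2.png",env.read_camera("side")[100:320,180:480,::-1].repeat(2,0).repeat(2,1))
```

```text
2.7 [542.66  13.66 193.26] (array([-0.23, -1.02, -5.18]), array([ 0.01, -0.  , -0.  ]))
```

View pics/s2.png

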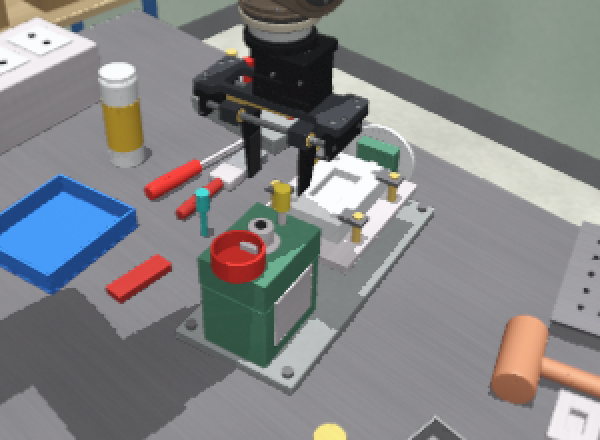

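View pics/w2.png

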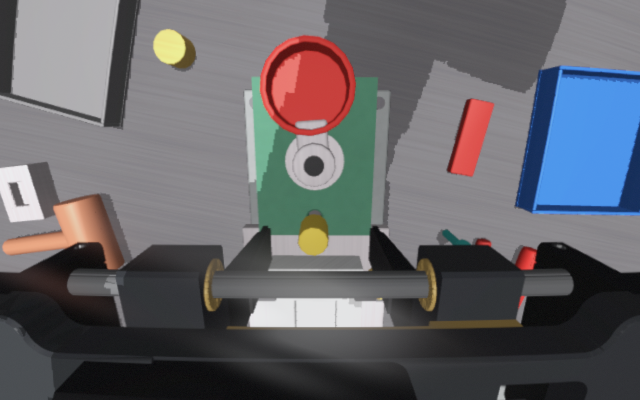

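Run:
```python
from h import *
s=env.state();P=pose("wrist",s);T=P@np.linalg.inv(cal("wrist")[2]['hand_eye'])
print(s['eef_pos'],proj("wrist",[(T@[x,0,z,1])[:3] for x in(25,6) for z in(-30,0,30)],P),proj("wrist",[(544.7,8.8,200)],P),atz("wrist",(313.5,242),200,P),atz("wrist",(308,86),181,P),togo((544.7,8.8,193.5)))
a=cv2.imread("pics/w2.png")[120:290,220:420];cv2.imwrite("pics/w2c.png",cv2.resize(a,None,fx=3.5,fy=3.5,interpolation=3))
```

```text
[543.28  13.34 194.32] [[280.72 223.94]
 [321.53 223.97]
 [362.33 223.96]
 [277.17 233.34]
 [321.68 233.38]
 [366.18 233.36]] [[314.32 240.75]] [545.65   8.46 200.  ] [452.55 -14.11 181.  ] (array([ 0.83, -0.47, -4.73]), array([ 0.01, -0.  , -0.  ]))
```

View pics/w2c.png

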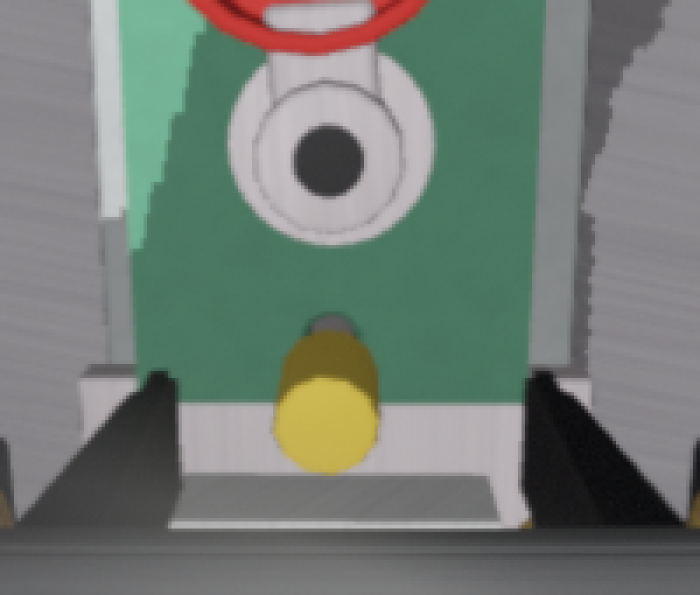

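step_arm(rows=[[0,-1,-4.7,0,0,0],[0,0,0,0,0,0]])

```text
t: 3.05
eef_pos: [545.9, 8.7, 195.9]
tcp_rot: [-2.583, 1.566, -0.81]
ft_force: [-0.3, 0.2, 0.3]
opening: 0.627
```

step_arm(rows=[[0,0,0,0,0,0],[0,0,0,0,0,0],[0,0,0,0,0,0],[0,0,0,0,0,0],[0,0,0,0,0,0]], grip=0)

```text
t: 3.68
eef_pos: [546.0, 8.5, 196.4]
tcp_rot: [-2.488, 1.566, -0.715]
ft_force: [0.3, 0.4, -0.7]
opening: 0.165
```

step_arm(rows=[[0,0,0,0,0,0],[0,0,0,0,0,0]])

```text
t: 3.92
eef_pos: [546.0, 8.5, 196.3]
tcp_rot: [-2.495, 1.566, -0.722]
ft_force: [0.3, 0.1, 0.2]
opening: 0.012
```

Run:
```python
from h import *
a=env.read_camera("wrist")[120:290,220:420,::-1];cv2.imwrite("pics/w3c.png",cv2.resize(a,None,fx=3.5,fy=3.5,interpolation=3))
a=env.read_camera("side")[150:260,250:400,::-1];cv2.imwrite("pics/s3c.png",cv2.resize(a,None,fx=4,fy=4,interpolation=3))
```

```text
(no output)
```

View pics/w3c.png

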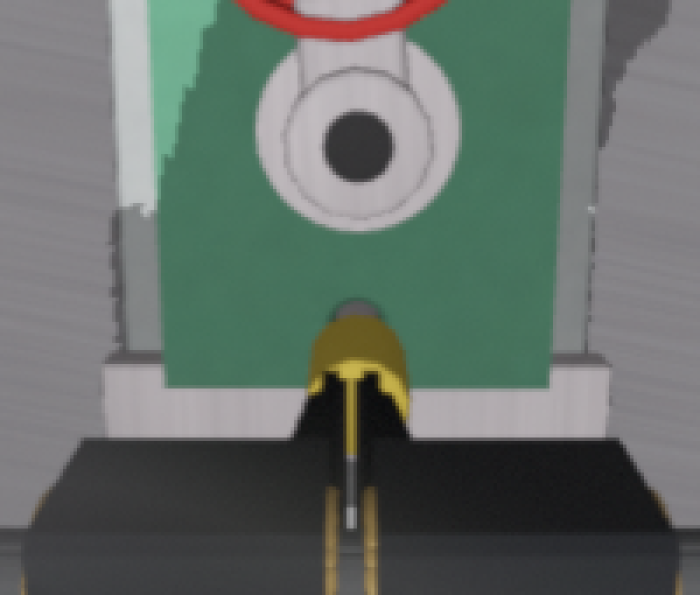

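View pics/s3c.png

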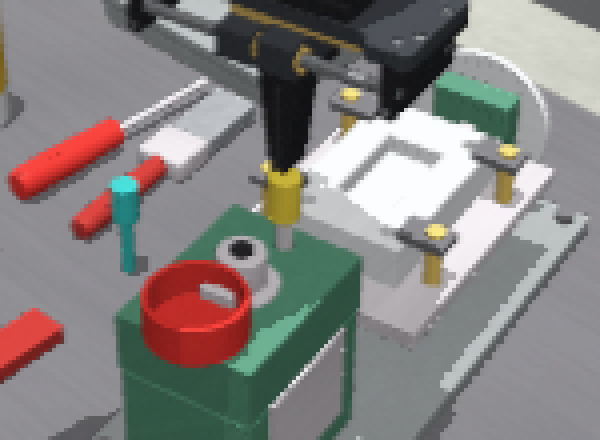

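Run:
```python
from h import *
print(env.tip_extent,[a for a in dir(env) if a[0]!='_'])
s=env.state();print(s['eef_pos'],s['joints'])
e=s['eef_pos']
for dz in(-25,0):
  print(proj("side",[e+[0,0,dz]]),proj("top",[e+[0,0,dz]]),proj("wrist",[e+[0,0,dz]]))
a=env.read_camera("wrist")[:,:,::-1];cv2.imwrite("pics/w4.png",a)
```

```text
25.0 ['IKError', 'get_calibration', 'job_done', 'read_camera', 'state', 'tip_extent']
[546.05   8.49 196.37] [-0.1   0.38  1.76 -0.    0.99 -1.87]
[[320.56 203.54]] [[338.49 213.93]] [[321.67 223.87]]
[[320.7  194.95]] [[338.75 213.25]] [[321.73 236.72]]
```

View pics/w4.png

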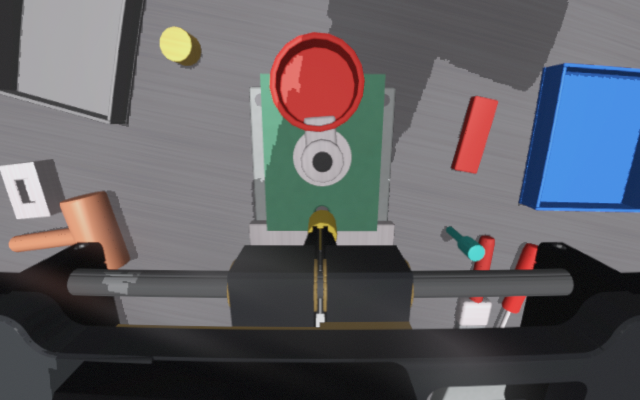

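Run:
```python
from h import *
for z in (176,201,226):print(proj("side",[(210,588.5,z)]),proj("top",[(210,588.5,z)]))
a=cv2.imread("pics/side0.png")[60:180,10:130];cv2.imwrite("pics/s0c.png",cv2.resize(a,None,fx=4.5,fy=4.5,interpolation=3))
a=env.read_camera("side")[100:260,220:420,::-1];cv2.imwrite("pics/s4c.png",cv2.resize(a,None,fx=3.7,fy=3.7,interpolation=3))
```

```text
[[ 71.33 161.94]] [[112.6  353.42]]
[[ 67.91 153.73]] [[107.04 356.31]]
[[ 64.4  145.28]] [[101.21 359.34]]
```

View pics/s0c.png

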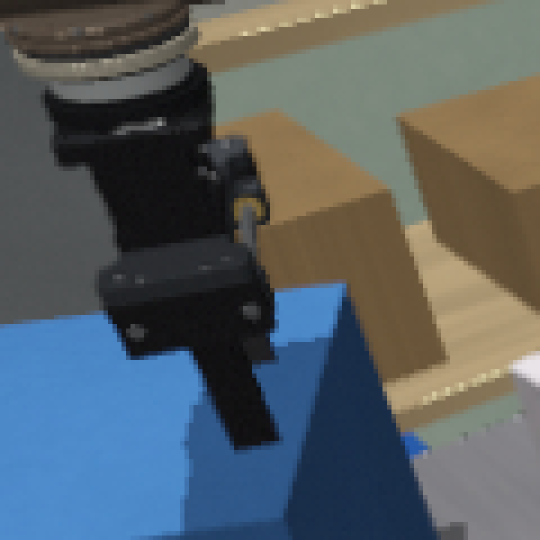

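View pics/s4c.png

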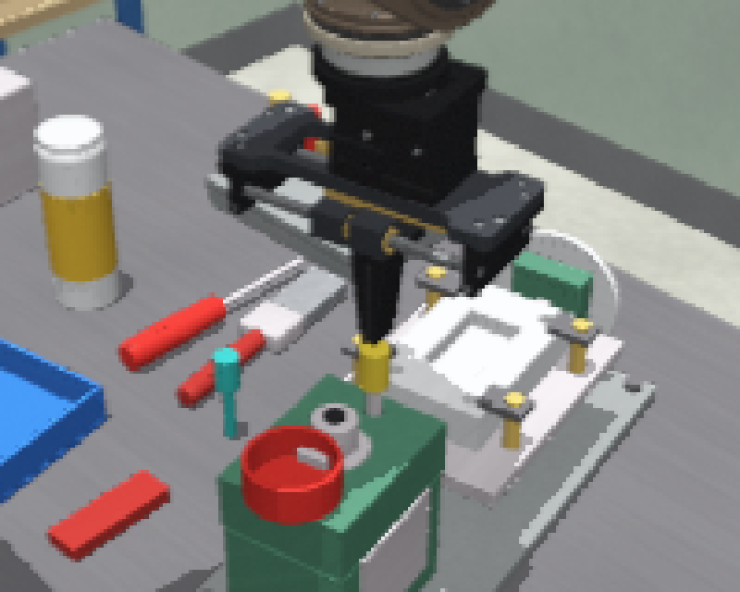

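Run:
```python
from h import *
for z in (176,190,200,206,212):print(z,proj("side",[(190,535,z),(194,544,z)]).ravel(), proj("side",[(546,8.5,z)]))
```

```text
176 [ 71.55 173.11  71.77 171.07] [[320.57 201.98]]
190 [ 69.57 168.46  69.81 166.43] [[320.64 197.17]]
200 [ 68.14 165.08  68.38 163.07] [[320.7  193.69]]
206 [ 67.27 163.04  67.52 161.04] [[320.73 191.57]]
212 [ 66.4  160.98  66.66 158.99] [[320.77 189.44]]
```

step_arm(rows=[[0,0,0,0,0,0],[0,0,0,0,0,0],[0,0,0,0,0,0],[0,0,0,0,0,0],[0,0,0,0,0,0],[0,0,0,0,0,0]], grip=55)

```text
t: 4.88
eef_pos: [546.1, 8.5, 196.4]
tcp_rot: [-2.496, 1.566, -0.723]
ft_force: [-0.6, -0.3, -0.4]
opening: 0.557
```

step_arm(rows=[[10,0,0,0,0,0],[10,0,0,0,0,0],[5,0,0,0,0,0],[0,0,0,0,0,0]])

```text
t: 5.38
eef_pos: [545.8, 8.4, 168.9]
tcp_rot: [-2.661, 1.567, -0.888]
ft_force: [0.3, 0.3, 0.4]
opening: 0.575
```

Run:
```python
from h import *
s=env.state();print(s['t'],s['eef_pos'],togo((545.1,8.7,163)))
a=env.read_camera("wrist")[120:290,220:420,::-1];cv2.imwrite("pics/w5c.png",cv2.resize(a,None,fx=3.5,fy=3.5,interpolation=3))
a=env.read_camera("side")[100:260,220:420,::-1];cv2.imwrite("pics/s5c.png",cv2.resize(a,None,fx=3.7,fy=3.7,interpolation=3))
```

```text
5.375 [545.82   8.42 168.92] (array([5.92, 0.66, 0.44]), array([ 0.01, -0.  ,  0.  ]))
```

View pics/w5c.png

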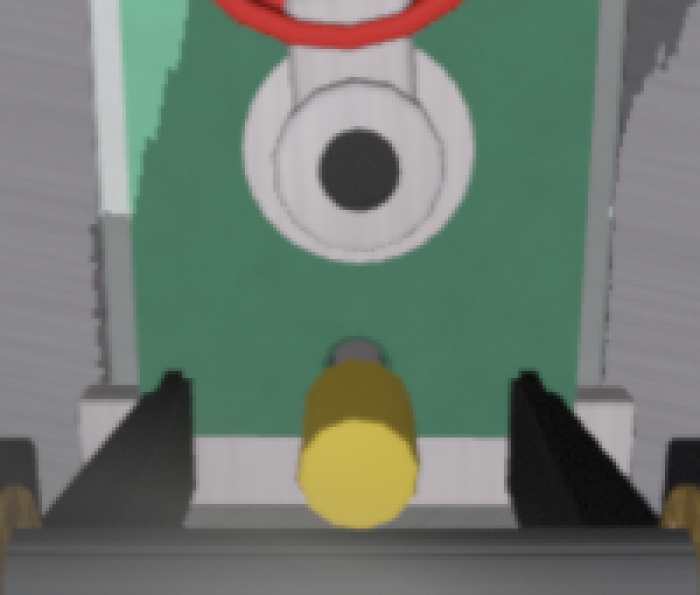

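View pics/s5c.png

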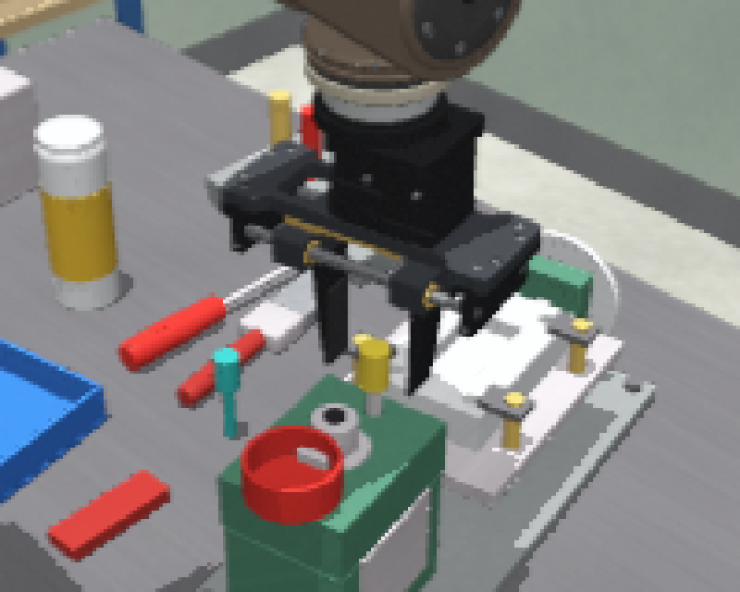

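step_arm(rows=[[3,0,0,0,0,0],[0,0,0,0,0,0],[0,0,0,0,0,0],[0,0,0,0,0,0],[0,0,0,0,0,0],[0,0,0,0,0,0],[0,0,0,0,0,0]], grip=0)

```text
t: 6.35
eef_pos: [546.3, 8.4, 166.9]
tcp_rot: [-2.406, 1.565, -0.633]
ft_force: [-0.6, 0.2, -0.1]
opening: 0.2
```

Run:
```python
from h import *
s=env.state();print(s['t'],s['eef_pos'],s['opening'],s['ft_force'])
a=env.read_camera("wrist")[120:290,220:420,::-1];cv2.imwrite("pics/w6c.png",cv2.resize(a,None,fx=3.5,fy=3.5,interpolation=3))
```

```text
6.35 [546.33   8.39 166.88] 0.1999689156533622 [-0.6   0.16 -0.07]
```

View pics/w6c.png

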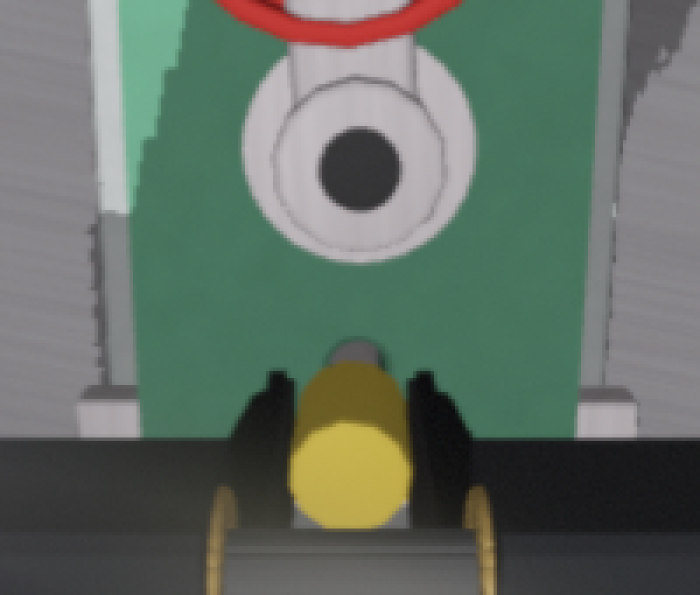

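step_arm(rows=[[-10,0,0,0,0,0],[-20,0,0,0,0,0],[-25,0,0,0,0,0],[-25,0,0,0,0,0],[0,0,0,0,0,0]])

```text
t: 7.02
eef_pos: [546.0, 8.6, 251.6]
tcp_rot: [-2.342, 1.564, -0.569]
ft_force: [0.7, -0.5, -0.4]
opening: 0.201
```

Run:
```python
from h import *
s=env.state();print(s['t'],s['eef_pos'],togo((428,329,242)))
a=env.read_camera("side")[60:260,200:450,::-1];cv2.imwrite("pics/s7c.png",cv2.resize(a,None,fx=2.5,fy=2.5,interpolation=3))
```

```text
7.025 [546.     8.64 251.63] (array([  7.76,  51.31, 337.57]), array([ 0.01, -0.  ,  0.  ]))
```

View pics/s7c.png

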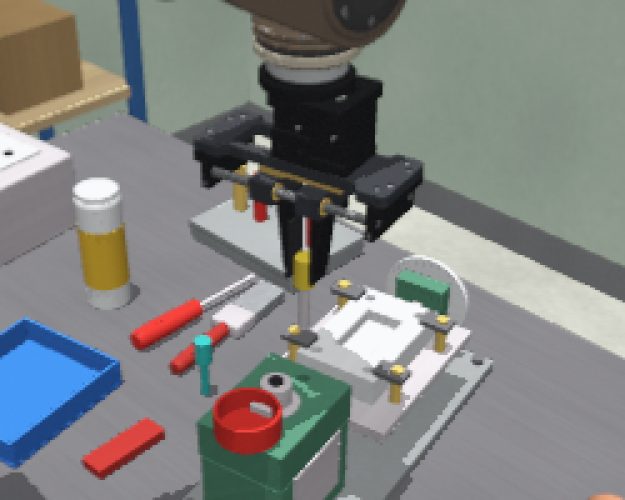

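step_arm(rows=[[0,8,50,0,0,0],[0,8,56,0,0,0],[0,8,56,0,0,0],[0,8,56,0,0,0],[0,8,56,0,0,0],[0,8,50,0,0,0],[0,0,0,0,0,0]])

```text
t: 7.95
eef_pos: [428.1, 324.3, 241.6]
tcp_rot: [2.271, 1.562, -2.242]
ft_force: [0.5, -0.2, -0.5]
opening: 0.201
```

Run:
```python
from h import *
s=env.state();P=pose("wrist",s);print(s['t'],s['eef_pos'],s['opening'],togo((428,329,52)))
cv2.imwrite("pics/w8.png",env.read_camera("wrist")[:,:,::-1])
```

```text
7.95 [428.11 324.27 241.64] 0.2009278852027493 (array([189.6 ,  -2.04,   5.67]), array([ 0.  , -0.01, -0.01]))
```

View pics/w8.png

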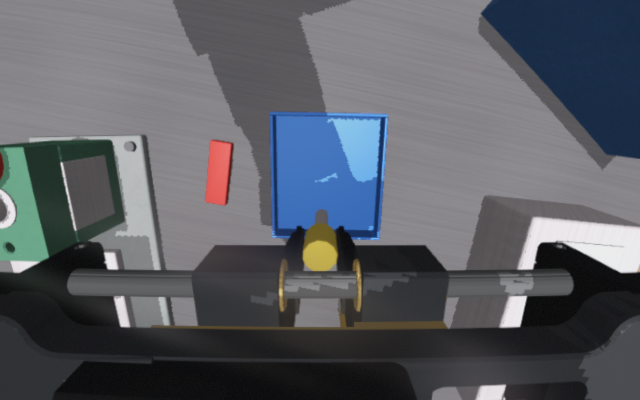

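Run:
```python
from h import *
for u in [(271,114),(387,116),(380,240),(274,238)]:print(atz("wrist",u,35 if u[1]<200 else 35))
```

```text
[359.62 243.83  35.  ]
[333.1 387.6  35. ]
[496.99 419.96  35.  ]
[523.55 274.28  35.  ]
```

step_arm(rows=[[40,0,5,0,0,0],[50,0,0,0,0,0],[45,0,0,0,0,0],[25,0,0,0,0,0],[15,0,0,0,0,0],[5,0,0,0,0,0],[0,0,0,0,0,0]])

```text
t: 8.88
eef_pos: [429.3, 318.6, 54.1]
tcp_rot: [2.278, 1.559, -2.244]
ft_force: [-0.3, 0.3, -0.8]
opening: 0.2
```

Run:
```python
from h import *
s=env.state();print(s['t'],s['eef_pos'],s['ft_force'],s['opening'])
a=env.read_camera("side")[120:290,120:320,::-1];cv2.imwrite("pics/s9c.png",cv2.resize(a,None,fx=3.5,fy=3.5,interpolation=3))
```

```text
8.875 [429.29 318.64  54.12] [-0.26  0.34 -0.75] 0.2004770534974992
```

View pics/s9c.png

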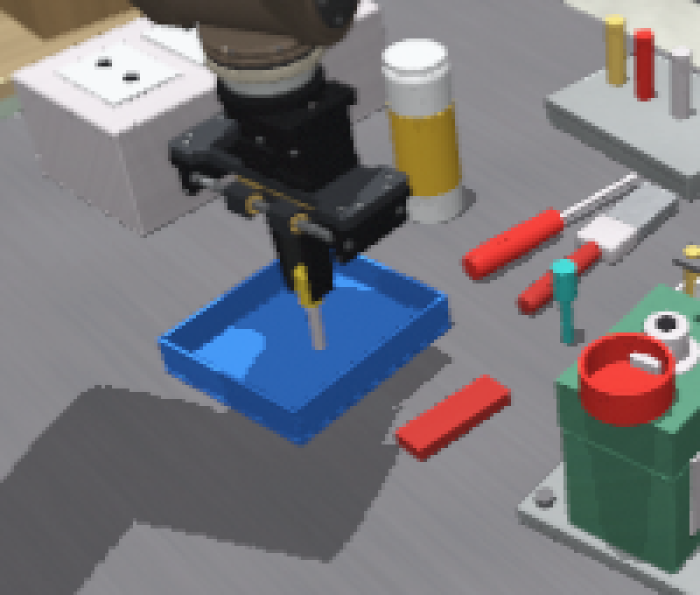

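step_arm(rows=[[3,0,0,0,0,0],[1,0,0,0,0,0],[0,0,0,0,0,0]])

```text
t: 9.3
eef_pos: [430.0, 318.9, 51.6]
tcp_rot: [2.41, 1.561, -2.112]
ft_force: [0.4, -0.1, -0.1]
opening: 0.201
```

step_arm(rows=[[0,0,0,0,0,0],[0,0,0,0,0,0],[0,0,0,0,0,0],[0,0,0,0,0,0]], grip=50)

```text
t: 9.8
eef_pos: [430.1, 319.2, 52.0]
tcp_rot: [2.456, 1.562, -2.065]
ft_force: [0.4, 0.1, -0.5]
opening: 0.514
```

Run:
```python
from h import *
s=env.state();print(s['t'],s['eef_pos'],s['ft_force'],s['opening'])
a=env.read_camera("side")[120:290,120:320,::-1];cv2.imwrite("pics/s10c.png",cv2.resize(a,None,fx=3.5,fy=3.5,interpolation=3))
```

```text
9.8 [430.15 319.18  52.02] [ 0.44  0.08 -0.45] 0.5140432587869561
```

View pics/s10c.png

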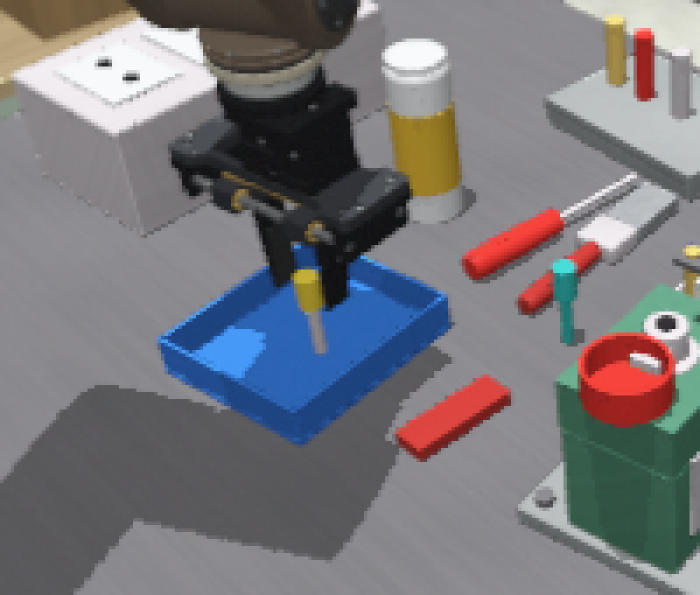

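step_arm(rows=[[-25,0,0,0,0,0],[-45,0,0,0,0,0],[-55,0,0,0,0,0],[-55,0,0,0,0,0],[-30,0,0,0,0,0],[0,0,0,0,0,0]])

```text
t: 10.6
eef_pos: [430.7, 320.6, 268.2]
tcp_rot: [2.364, 1.561, -2.157]
ft_force: [-0.6, -0.8, -0.0]
opening: 0.524
```

Run:
```python
from h import *
s=env.state();print(s['t'],s['eef_pos'],s['ft_force'],s['opening'],togo((451.5,-13.5,250)))
a=env.read_camera("side")[120:290,120:320,::-1];cv2.imwrite("pics/s11c.png",cv2.resize(a,None,fx=3.5,fy=3.5,interpolation=3))
```

```text
10.6 [430.7  320.58 268.19] [-0.59 -0.8  -0.03] 0.5238973907791301 (array([  20.87,   42.87, -331.81]), array([-0.01, -0.01, -0.01]))
```

View pics/s11c.png

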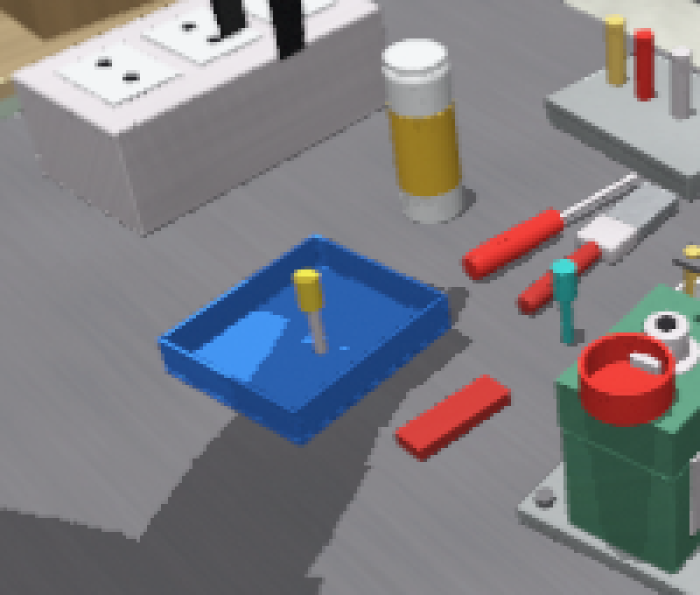

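step_arm(rows=[[0,7,-50,0,-0.01,-0.01],[0,7,-57,0,0,0],[0,7,-57,0,0,0],[0,7,-57,0,0,0],[10,7,-55,0,0,0],[10,7,-50,0,0,0],[0,0,0,0,0,0]], grip=0)

```text
t: 11.52
eef_pos: [447.8, -17.3, 236.2]
tcp_rot: [1.264, 1.557, 3.028]
ft_force: [-0.0, 0.4, 0.2]
opening: 0.002
```

Run:
```python
from h import *
s=env.state();P=pose("wrist",s);np.save("w12.npy",P);print(s['t'],s['eef_pos'],s['ft_force'],s['opening'],togo((451.5,-13.5,165)))
cv2.imwrite("pics/w12.png",env.read_camera("wrist")[:,:,::-1])
e=s['eef_pos'];print(proj("wrist",[e+[0,0,6],e]),proj("wrist",[(451.5,-13.5,181),(451.5,-13.5,159),(500.6,0,175)],P))
```

```text
11.525 [447.81 -17.26 236.2 ] [-0.03  0.44  0.19] 0.0024338352641987086 (array([71.15, -5.29,  2.69]), array([-0.  ,  0.  , -0.01]))
[[319.83 239.56]
 [319.79 236.15]] [[324.63 217.67]
 [324.15 210.38]
 [328.51 269.54]]
```

View pics/w12.png

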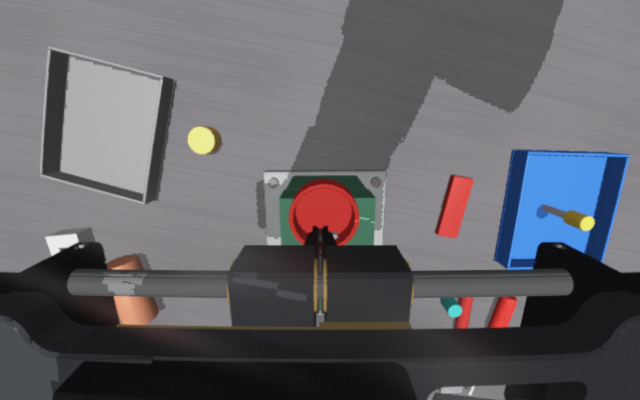

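step_arm(rows=[[20,-5,3,0,0,0],[20,0,0,0,0,0],[0,0,0,0,0,0]])

```text
t: 11.95
eef_pos: [450.8, -9.0, 194.2]
tcp_rot: [1.208, 1.554, 2.975]
ft_force: [-1.7, 0.2, 0.3]
opening: 0.004
```

Run:
```python
from h import *
s=env.state();P=pose("wrist",s);print(s['t'],s['eef_pos'],s['ft_force'],togo((451.5,-13.5,161)))
a=env.read_camera("wrist")[120:290,220:420,::-1];cv2.imwrite("pics/w13c.png",cv2.resize(a,None,fx=3.5,fy=3.5,interpolation=3))
a=env.read_camera("side")[150:290,220:420,::-1];cv2.imwrite("pics/s13c.png",cv2.resize(a,None,fx=3.7,fy=3.7,interpolation=3))
```

```text
11.95 [450.81  -9.   194.19] [-1.74  0.22  0.34] (array([33.16, -0.31, -4.74]), array([-0.  ,  0.01, -0.02]))
```

View pics/w13c.png

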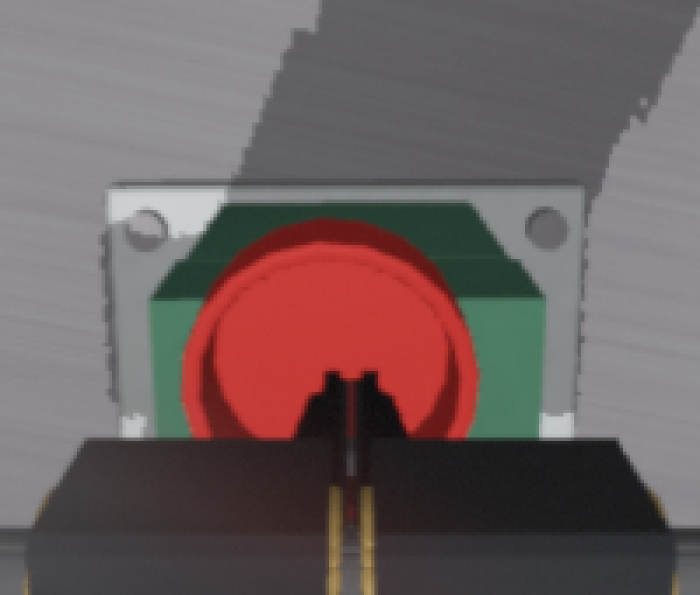

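View pics/s13c.png

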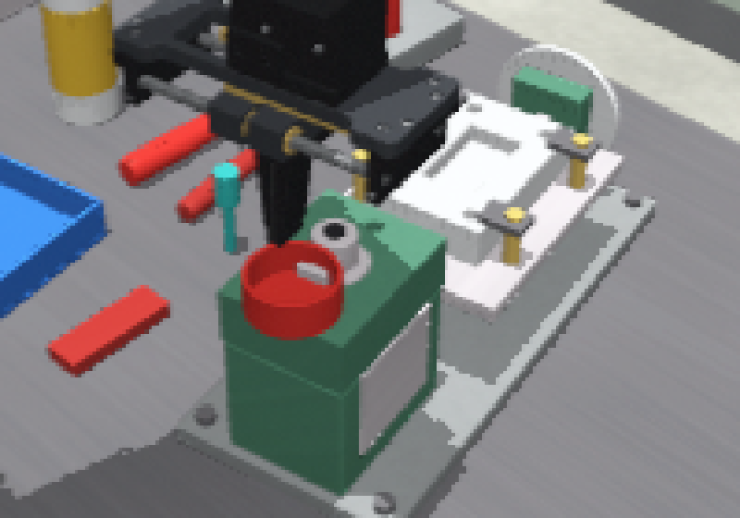

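step_arm(rows=[[0,0,-4.7,0,0.01,-0.02],[8,0,0,0,0,0],[10,0,0,0,0,0],[10,0,0,0,0,0],[0,0,0,0,0,0]])

```text
t: 12.68
eef_pos: [453.3, -14.0, 166.8]
tcp_rot: [-2.13, 1.558, -0.362]
ft_force: [0.1, 0.6, 0.8]
opening: 0.005
```

Run:
```python
from h import *
s=env.state();P=pose("wrist",s);print(s['t'],s['eef_pos'],s['ft_force'],togo((451.5,-13.5,161)))
a=env.read_camera("wrist")[120:290,220:420,::-1];cv2.imwrite("pics/w14c.png",cv2.resize(a,None,fx=3.5,fy=3.5,interpolation=3))
a=env.read_camera("side")[150:290,220:420,::-1];cv2.imwrite("pics/s14c.png",cv2.resize(a,None,fx=3.7,fy=3.7,interpolation=3))
```

```text
12.675 [453.26 -14.02 166.8 ] [0.07 0.62 0.77] (array([5.77, 1.68, 0.89]), array([-0.  , -0.01,  0.01]))
```

View pics/w14c.png

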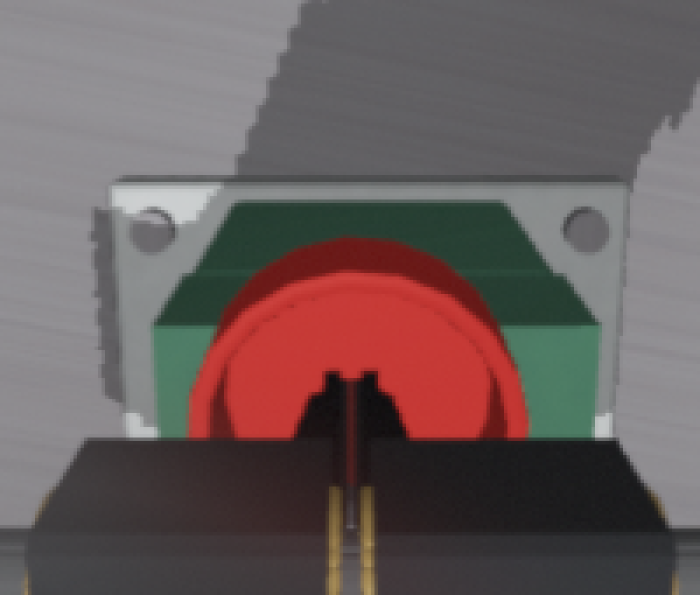

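View pics/s14c.png

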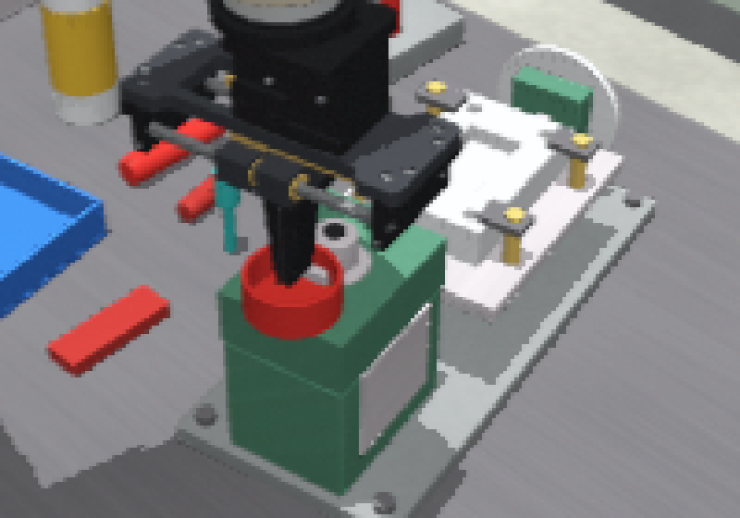

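```bash
cat >> h.py <<'E'
AX=np.array([500.6,0.0])
def circ(steps,r=50,z=163):
    s=env.state();Rm=R.from_euler('xyz',s['tcp_rot']).as_matrix()
    S=np.array([[np.cos(YAW),np.sin(YAW)],[-np.sin(YAW),np.cos(YAW)]])
    q=S@(s['eef_pos'][:2]-AX);ph=np.arctan2(q[1],q[0])
    wound=np.pi-ph
    print("t",round(s['t'],2),"stage xy",q,"r",np.hypot(*q).round(1),"tool wound mod2pi",(wound%(2*np.pi)).round(3),"z",s['eef_pos'][2].round(1),"F",s['ft_force'],"rot",togo((0,0,0))[1])
    f=S@s['ft_force'][:2]; print("F radial out, F along cw:",(f@[np.cos(ph),np.sin(ph)]).round(1),(f@[np.sin(ph),-np.cos(ph)]).round(1))
    p=q;zz=s['eef_pos'][2]
    for i,st in enumerate(steps):
        ph-=st/r;n=r*np.array([np.cos(ph),np.sin(ph)]);d=n-p;p=n
        print([round((zz-z),0) if i==0 else 0,round(-d[0],1),round(d[1],1),0,0,0],end=', ')
    print()
E
python3 -c "
from h import *
circ([5]*6+[0,0])"
```

```text
t 12.78 stage xy [-48.82  -4.6 ] r 49.0 tool wound mod2pi 6.189 z 167.5 F [-0.04  0.18 -0.53] rot [-0.   -0.01  0.01]
F radial out, F along cw: -0.0 0.2
[np.float64(5.0), np.float64(1.2), np.float64(4.9), 0, 0, 0], [0, np.float64(-0.3), np.float64(5.0), 0, 0, 0], [0, np.float64(-0.8), np.float64(4.9), 0, 0, 0], [0, np.float64(-1.3), np.float64(4.8), 0, 0, 0], [0, np.float64(-1.7), np.float64(4.7), 0, 0, 0], [0, np.float64(-2.2), np.float64(4.5), 0, 0, 0], [0, np.float64(-0.0), np.float64(0.0), 0, 0, 0], [0, np.float64(-0.0), np.float64(0.0), 0, 0, 0],
```

step_arm(rows=[[5,1,3,0,-0.01,0.01],[0,0,5,0,0,0],[0,-1,5,0,0,0],[0,-1,5,0,0,0],[0,-1.5,4.5,0,0,0]])

```text
t: 13.4
eef_pos: [452.2, 9.4, 162.8]
tcp_rot: [-0.895, 1.568, 0.872]
ft_force: [3.5, -8.8, -3.0]
opening: -0.003
```

```bash
python3 -c "
from h import *
circ([6]*8)
a=env.read_camera('side')[150:290,220:420,::-1];cv2.imwrite('pics/s15c.png',cv2.resize(a,None,fx=3.7,fy=3.7,interpolation=3))"
```

```text
t 13.4 stage xy [-45.61  18.65] r 49.3 tool wound mod2pi 0.388 z 162.8 F [ 3.52 -8.83 -3.  ] rot [-0.  0.  0.]
F radial out, F along cw: -5.1 -8.0
[np.float64(-0.0), np.float64(-1.9), np.float64(5.7), 0, 0, 0], [0, np.float64(-3.2), np.float64(5.1), 0, 0, 0], [0, np.float64(-3.8), np.float64(4.6), 0, 0, 0], [0, np.float64(-4.3), np.float64(4.1), 0, 0, 0], [0, np.float64(-4.8), np.float64(3.6), 0, 0, 0], [0, np.float64(-5.2), np.float64(3.0), 0, 0, 0], [0, np.float64(-5.5), np.float64(2.3), 0, 0, 0], [0, np.float64(-5.8), np.float64(1.7), 0, 0, 0],
```

View pics/s15c.png

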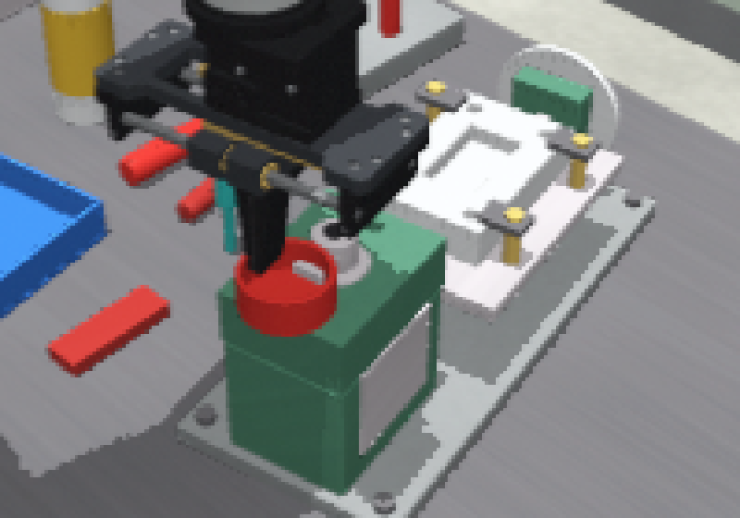

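step_arm(rows=[[0,-2,6,0,0,0],[0,-3,5.5,0,0,0],[0,-4.5,5.5,0,0,0],[0,-5.5,5,0,0,0],[0,-6,4,0,0,0],[0,-7,3,0,0,0],[0,-7.5,2,0,0,0],[0,-8,1,0,0,0]])

```text
t: 14.45
eef_pos: [488.4, 46.4, 162.7]
tcp_rot: [2.835, 1.561, -1.676]
ft_force: [-5.8, -7.0, 1.0]
opening: 0.006
```

```bash
python3 -c "
from h import *
circ([9]*8)"
```

```text
t 14.45 stage xy [-2.9  47.93] r 48.0 tool wound mod2pi 1.51 z 162.7 F [-5.78 -7.03  0.99] rot [ 0.   -0.01 -0.  ]
F radial out, F along cw: -5.3 -7.4
[np.float64(-0.0), np.float64(-8.9), np.float64(1.7), 0, 0, 0], [0, np.float64(-8.8), np.float64(-1.9), 0, 0, 0], [0, np.float64(-8.3), np.float64(-3.4), 0, 0, 0], [0, np.float64(-7.6), np.float64(-4.8), 0, 0, 0], [0, np.float64(-6.6), np.float64(-6.1), 0, 0, 0], [0, np.float64(-5.4), np.float64(-7.2), 0, 0, 0], [0, np.float64(-4.0), np.float64(-8.0), 0, 0, 0], [0, np.float64(-2.5), np.float64(-8.6), 0, 0, 0],
```

step_arm(rows=[[0,-9,0,0,0.01,0],[0,-9,-2,0,0,0],[0,-8.5,-4,0,0,0],[0,-8,-6,0,0,0],[0,-6.5,-7.5,0,0,0],[0,-5,-8.5,0,0,0],[0,-3,-9.5,0,0,0],[0,-1,-10,0,0,0]])

```text
t: 15.45
eef_pos: [538.1, 12.9, 161.2]
tcp_rot: [2.035, 1.541, -2.474]
ft_force: [-0.4, 9.5, -0.0]
opening: 0.005
```

```bash
python3 -c "
from h import *
circ([11]*8,47)"
```

```text
t 15.45 stage xy [39.33  5.35] r 39.7 tool wound mod2pi 3.006 z 161.2 F [-0.39  9.52 -0.01] rot [ 0.01 -0.01 -0.03]
F radial out, F along cw: 2.7 -9.1
[np.float64(-2.0), np.float64(-7.4), np.float64(-10.0), 0, 0, 0], [0, np.float64(2.4), np.float64(-10.7), 0, 0, 0], [0, np.float64(4.8), np.float64(-9.9), 0, 0, 0], [0, np.float64(6.9), np.float64(-8.5), 0, 0, 0], [0, np.float64(8.7), np.float64(-6.7), 0, 0, 0], [0, np.float64(10.0), np.float64(-4.5), 0, 0, 0], [0, np.float64(10.8), np.float64(-2.0), 0, 0, 0], [0, np.float64(11.0), np.float64(0.5), 0, 0, 0],
```

step_arm(rows=[[-1,-5,-9,0,0,-0.015],[0,-2,-10,0,0,-0.015],[0,4,-10,0,0,0],[0,7,-8.5,0,0,0],[0,8.5,-6.5,0,0,0],[0,10,-4.5,0,0,0],[0,11,-2,0,0,0],[0,11,0.5,0,0,0]])

```text
t: 16.45
eef_pos: [508.6, -37.8, 162.5]
tcp_rot: [-1.891, 1.554, -0.119]
ft_force: [7.3, -0.2, -1.0]
opening: 0.007
```

```bash
python3 -c "
from h import *
circ([11]*8,47)"
```

```text
t 16.45 stage xy [  0.39 -38.67] r 38.7 tool wound mod2pi 4.702 z 162.5 F [ 7.31 -0.22 -1.03] rot [ 0.   -0.01  0.02]
F radial out, F along cw: 1.7 -7.1
[np.float64(-0.0), np.float64(10.8), np.float64(-7.2), 0, 0, 0], [0, np.float64(10.3), np.float64(3.7), 0, 0, 0], [0, np.float64(9.2), np.float64(6.0), 0, 0, 0], [0, np.float64(7.6), np.float64(7.9), 0, 0, 0], [0, np.float64(5.5), np.float64(9.5), 0, 0, 0], [0, np.float64(3.2), np.float64(10.5), 0, 0, 0], [0, np.float64(0.7), np.float64(11.0), 0, 0, 0], [0, np.float64(-1.9), np.float64(10.8), 0, 0, 0],
```

step_arm(rows=[[0,11,-6,0,0,0.01],[0,11,1,0,0,0.01],[0,10,4.5,0,0,0],[0,8.5,7,0,0,0],[0,6.5,9,0,0,0],[0,4.5,10.5,0,0,0],[0,2,11,0,0,0],[0,-0.5,11,0,0,0]])

```text
t: 17.45
eef_pos: [457.1, -0.5, 165.2]
tcp_rot: [-2.163, 1.543, -0.392]
ft_force: [0.4, -7.8, -1.1]
opening: 0.003
```

```bash
python3 -c "
from h import *
circ([12]*8,48)"
```

```text
t 17.45 stage xy [-42.8    8.02] r 43.5 tool wound mod2pi 0.185 z 165.2 F [ 0.35 -7.8  -1.14] rot [ 0.   -0.02  0.02]
F radial out, F along cw: -0.3 -7.8
[np.float64(2.0), np.float64(0.7), np.float64(12.2), 0, 0, 0], [0, np.float64(-6.4), np.float64(10.1), 0, 0, 0], [0, np.float64(-8.7), np.float64(8.3), 0, 0, 0], [0, np.float64(-10.4), np.float64(5.8), 0, 0, 0], [0, np.float64(-11.6), np.float64(3.1), 0, 0, 0], [0, np.float64(-12.0), np.float64(0.1), 0, 0, 0], [0, np.float64(-11.6), np.float64(-2.8), 0, 0, 0], [0, np.float64(-10.6), np.float64(-5.6), 0, 0, 0],
```

step_arm(rows=[[1,0.5,12,0,-0.01,0.01],[1,-5,11,0,-0.01,0.01],[0,-7.5,9.5,0,0,0],[0,-9.5,7,0,0,0],[0,-11,4.5,0,0,0],[0,-12,1.5,0,0,0],[0,-12,-1.5,0,0,0],[0,-11.5,-4,0,0,0]])

```text
t: 18.45
eef_pos: [512.9, 50.7, 162.8]
tcp_rot: [2.05, 1.561, -2.457]
ft_force: [-7.6, -3.2, 1.4]
opening: 0.001
```

```bash
python3 -c "
from h import *
circ([12]*8,48)"
```

```text
t 18.45 stage xy [21.99 47.27] r 52.1 tool wound mod2pi 2.006 z 162.8 F [-7.63 -3.16  1.4 ] rot [ 0.01 -0.   -0.01]
F radial out, F along cw: -4.9 -6.7
[np.float64(-0.0), np.float64(-8.4), np.float64(-10.1), 0, 0, 0], [0, np.float64(-8.2), np.float64(-8.7), 0, 0, 0], [0, np.float64(-5.8), np.float64(-10.4), 0, 0, 0], [0, np.float64(-3.1), np.float64(-11.6), 0, 0, 0], [0, np.float64(-0.1), np.float64(-12.0), 0, 0, 0], [0, np.float64(2.8), np.float64(-11.6), 0, 0, 0], [0, np.float64(5.6), np.float64(-10.6), 0, 0, 0], [0, np.float64(8.1), np.float64(-8.8), 0, 0, 0],
```

step_arm(rows=[[0,-9,-8,0,0,-0.01],[0,-8,-9,0,0,0],[0,-6,-10.5,0,0,0],[0,-4,-11.5,0,0,-0.01],[0,-1,-12,0,0,0],[0,1.5,-12,0,0,0],[0,4.5,-11,0,0,0],[0,7,-10,0,0,0]])

```text
t: 19.45
eef_pos: [539.7, -22.4, 161.1]
tcp_rot: [0.299, 1.563, 2.076]
ft_force: [-0.1, 9.5, 0.3]
opening: 0.007
```

```bash
python3 -c "
from h import *
circ([12]*8,48)"
```

```text
t 19.45 stage xy [ 33.91 -29.64] r 45.0 tool wound mod2pi 3.86 z 161.1 F [-0.15  9.47  0.29] rot [ 0.01  0.01 -0.  ]
F radial out, F along cw: -4.8 -8.1
[np.float64(-2.0), np.float64(6.7), np.float64(-9.9), 0, 0, 0], [0, np.float64(10.6), np.float64(-5.5), 0, 0, 0], [0, np.float64(11.7), np.float64(-2.7), 0, 0, 0], [0, np.float64(12.0), np.float64(0.3), 0, 0, 0], [0, np.float64(11.5), np.float64(3.2), 0, 0, 0], [0, np.float64(10.4), np.float64(6.0), 0, 0, 0], [0, np.float64(8.6), np.float64(8.4), 0, 0, 0], [0, np.float64(6.2), np.float64(10.2), 0, 0, 0],
```

step_arm(rows=[[-1,7,-9.5,0,0.01,0],[0,10,-6,0,0,0],[0,11.5,-3.5,0,0,0],[0,12,-1,0,0,0],[0,12,2,0,0,0],[0,11,5,0,0,0],[0,9.5,7.5,0,0,0],[0,7,9.5,0,0,0]])

```text
t: 20.45
eef_pos: [467.7, -29.5, 163.7]
tcp_rot: [-1.643, 1.55, 0.131]
ft_force: [7.4, -0.9, -2.0]
opening: 0.007
```

```bash
python3 -c "
from h import *
circ([12]*8,48)"
```

```text
t 20.45 stage xy [-38.02 -22.5 ] r 44.2 tool wound mod2pi 5.749 z 163.7 F [ 7.4  -0.86 -2.03] rot [ 0.01 -0.    0.02]
F radial out, F along cw: -4.9 -5.6
[np.float64(1.0), np.float64(8.1), np.float64(9.0), 0, 0, 0], [0, np.float64(1.9), np.float64(11.8), 0, 0, 0], [0, np.float64(-1.1), np.float64(11.9), 0, 0, 0], [0, np.float64(-4.0), np.float64(11.3), 0, 0, 0], [0, np.float64(-6.7), np.float64(9.9), 0, 0, 0], [0, np.float64(-8.9), np.float64(8.0), 0, 0, 0], [0, np.float64(-10.6), np.float64(5.5), 0, 0, 0], [0, np.float64(-11.7), np.float64(2.7), 0, 0, 0],
```

step_arm(rows=[[1,7,9,0,0,0.01],[0,3,11.5,0,0,0.01],[0,0,12,0,0,0],[0,-3,11.5,0,0,0],[0,-6,10.5,0,0,0],[0,-8.5,8.5,0,0,0],[0,-10,6.5,0,0,0],[0,-11.5,4,0,0,0]])

```text
t: 21.45
eef_pos: [484.3, 47.1, 164.0]
tcp_rot: [-2.763, 1.555, -0.986]
ft_force: [-4.2, -7.0, 0.5]
opening: 0.003
```

```bash
python3 -c "
from h import *
circ([12]*8,48)"
```

```text
t 21.45 stage xy [-6.79 49.37] r 49.8 tool wound mod2pi 1.434 z 164.0 F [-4.16 -7.    0.5 ] rot [ 0.01 -0.01  0.01]
F radial out, F along cw: -5.2 -6.2
[np.float64(1.0), np.float64(-12.2), np.float64(-1.7), 0, 0, 0], [0, np.float64(-11.6), np.float64(-2.8), 0, 0, 0], [0, np.float64(-10.6), np.float64(-5.6), 0, 0, 0], [0, np.float64(-8.9), np.float64(-8.1), 0, 0, 0], [0, np.float64(-6.6), np.float64(-10.0), 0, 0, 0], [0, np.float64(-3.9), np.float64(-11.3), 0, 0, 0], [0, np.float64(-1.0), np.float64(-11.9), 0, 0, 0], [0, np.float64(2.0), np.float64(-11.8), 0, 0, 0],
```

step_arm(rows=[[1,-12,-1,0,0,0.01],[0,-12,-2.5,0,0,0],[0,-11,-5,0,0,0],[0,-9.5,-7.5,0,0,-0.01],[0,-7,-9.5,0,0,0],[0,-5,-11,0,0,-0.01],[0,-2,-12,0,0,0],[0,1,-12,0,0,0]])

```text
t: 22.45
eef_pos: [544.7, 3.4, 161.0]
tcp_rot: [2.27, 1.56, -2.233]
ft_force: [-0.5, 7.9, 0.2]
opening: 0.005
```

```bash
python3 -c "
from h import *
circ([12]*8,48)"
```

```text
t 22.45 stage xy [43.88 -5.27] r 44.2 tool wound mod2pi 3.261 z 161.0 F [-0.5   7.9   0.18] rot [ 0.01 -0.01 -0.01]
F radial out, F along cw: 0.1 -7.9
[np.float64(-2.0), np.float64(-0.9), np.float64(-12.1), 0, 0, 0], [0, np.float64(5.7), np.float64(-10.5), 0, 0, 0], [0, np.float64(8.1), np.float64(-8.8), 0, 0, 0], [0, np.float64(10.0), np.float64(-6.5), 0, 0, 0], [0, np.float64(11.3), np.float64(-3.8), 0, 0, 0], [0, np.float64(11.9), np.float64(-0.9), 0, 0, 0], [0, np.float64(11.8), np.float64(2.1), 0, 0, 0], [0, np.float64(10.9), np.float64(4.9), 0, 0, 0],
```

step_arm(rows=[[-1,0,-12,0,0,-0.01],[0,4.5,-11,0,0,0],[0,7,-9.5,0,0,0],[0,9.5,-7.5,0,0,0],[0,11,-5,0,0,0],[0,12,-2,0,0,0],[0,12,1,0,0,0],[0,11.5,4,0,0,0]])

```text
t: 23.45
eef_pos: [490.0, -43.5, 162.1]
tcp_rot: [-1.284, 1.557, 0.493]
ft_force: [8.1, 2.2, -1.4]
opening: 0.003
```

```bash
python3 -c "
from h import *
circ([12]*8,48)"
```

```text
t 23.45 stage xy [-18.94 -40.57] r 44.8 tool wound mod2pi 5.149 z 162.1 F [ 8.13  2.18 -1.38] rot [0.01 0.   0.01]
F radial out, F along cw: -4.0 -7.4
[np.float64(-1.0), np.float64(11.5), np.float64(3.5), 0, 0, 0], [0, np.float64(8.2), np.float64(8.7), 0, 0, 0], [0, np.float64(5.8), np.float64(10.5), 0, 0, 0], [0, np.float64(3.1), np.float64(11.6), 0, 0, 0], [0, np.float64(0.1), np.float64(12.0), 0, 0, 0], [0, np.float64(-2.9), np.float64(11.6), 0, 0, 0], [0, np.float64(-5.6), np.float64(10.6), 0, 0, 0], [0, np.float64(-8.1), np.float64(8.8), 0, 0, 0],
```

step_arm(rows=[[0,11,4,0,0,0.01],[0,9,8,0,0,0],[0,6.5,10,0,0,0],[0,4,11.5,0,0,0],[0,1,12,0,0,0],[0,-2,12,0,0,0],[0,-4.5,11,0,0,0],[0,-7,10,0,0,0]])

```text
t: 24.45
eef_pos: [463.1, 29.3, 164.7]
tcp_rot: [-1.982, 1.548, -0.204]
ft_force: [-0.3, -9.3, -1.1]
opening: 0.008
```

```bash
python3 -c "
from h import *
circ([12]*8,48)"
```

```text
t 24.45 stage xy [-31.06  36.12] r 47.6 tool wound mod2pi 0.86 z 164.7 F [-0.32 -9.26 -1.07] rot [ 0.01 -0.01  0.02]
F radial out, F along cw: -5.5 -7.5
[np.float64(2.0), np.float64(-9.7), np.float64(6.9), 0, 0, 0], [0, np.float64(-11.3), np.float64(3.9), 0, 0, 0], [0, np.float64(-11.9), np.float64(1.0), 0, 0, 0], [0, np.float64(-11.8), np.float64(-2.0), 0, 0, 0], [0, np.float64(-11.0), np.float64(-4.8), 0, 0, 0], [0, np.float64(-9.4), np.float64(-7.4), 0, 0, 0], [0, np.float64(-7.3), np.float64(-9.5), 0, 0, 0], [0, np.float64(-4.7), np.float64(-11.0), 0, 0, 0],
```

Total 19.71.

step_arm(rows=[[1,-9.5,7,0,0,0.01],[0,-11,4,0,0,0.01],[0,-12,1.5,0,0,0],[0,-12,-1.5,0,0,0],[0,-11,-4,0,0,0],[0,-10,-6.5,0,0,0],[0,-8,-9,0,0,0],[0,-6,-10.5,0,0,0]])

```text
t: 25.45
eef_pos: [536.9, 28.1, 161.8]
tcp_rot: [1.935, 1.544, -2.565]
ft_force: [-6.3, 1.8, 2.0]
opening: 0.005
```

```bash
python3 -c "
from h import *
circ([12]*8,48)"
```

```text
t 25.45 stage xy [41.07 20.43] r 45.9 tool wound mod2pi 2.68 z 161.8 F [-6.26  1.83  2.05] rot [ 0.01 -0.01 -0.02]
F radial out, F along cw: -3.8 -5.3
[np.float64(-1.0), np.float64(-5.9), np.float64(-10.3), 0, 0, 0], [0, np.float64(-1.0), np.float64(-11.9), 0, 0, 0], [0, np.float64(1.9), np.float64(-11.8), 0, 0, 0], [0, np.float64(4.8), np.float64(-11.0), 0, 0, 0], [0, np.float64(7.4), np.float64(-9.4), 0, 0, 0], [0, np.float64(9.5), np.float64(-7.3), 0, 0, 0], [0, np.float64(11.0), np.float64(-4.7), 0, 0, 0], [0, np.float64(11.8), np.float64(-1.9), 0, 0, 0],
```

Total 21.53.

step_arm(rows=[[-1,-5,-10.5,0,0,-0.01],[0,-1.5,-12,0,0,-0.01],[0,1,-12,0,0,0],[0,4,-11.5,0,0,0],[0,6.5,-10,0,0,0],[0,8.5,-8,0,0,0],[0,10,-6,0,0,0],[0,11,-3.5,0,0,0]])

```text
t: 26.45
eef_pos: [516.0, -42.3, 161.5]
tcp_rot: [0.897, 1.56, 2.678]
ft_force: [5.1, 7.2, -0.5]
opening: 0.005
```

```bash
python3 -c "
from h import *
circ([10]*2+[6]*6,48)"
```

```text
t 26.45 stage xy [  6.82 -44.47] r 45.0 tool wound mod2pi 4.56 z 161.5 F [ 5.09  7.17 -0.46] rot [ 0.01  0.01 -0.01]
F radial out, F along cw: -5.0 -7.2
[np.float64(-1.0), np.float64(9.5), np.float64(-3.5), 0, 0, 0], [0, np.float64(9.9), np.float64(1.6), 0, 0, 0], [0, np.float64(5.7), np.float64(1.9), 0, 0, 0], [0, np.float64(5.4), np.float64(2.6), 0, 0, 0], [0, np.float64(5.0), np.float64(3.3), 0, 0, 0], [0, np.float64(4.6), np.float64(3.9), 0, 0, 0], [0, np.float64(4.1), np.float64(4.4), 0, 0, 0], [0, np.float64(3.5), np.float64(4.9), 0, 0, 0],
```

step_arm(rows=[[0,10,-2,0,0,-0.01],[0,10,0.5,0,0,0],[0,7,2,0,0,0],[0,5.5,2.5,0,0,0],[0,5,3.5,0,0,0],[0,4.5,4,0,0,0],[0,4,4.5,0,0,0],[0,3.5,5,0,0,0]])

```text
t: 27.45
eef_pos: [473.1, -30.4, 163.7]
tcp_rot: [-1.556, 1.543, 0.223]
ft_force: [4.3, -3.3, -4.6]
opening: 0.007
```

```bash
python3 -c "
from h import *
circ([4]*8,48)
im=env.read_camera('side')[:,:,::-1]
a=im[150:290,220:420];cv2.imwrite('pics/s20c.png',cv2.resize(a,None,fx=3.7,fy=3.7,interpolation=3))"
```

```text
t 27.45 stage xy [-32.93 -24.39] r 41.0 tool wound mod2pi 5.646 z 163.7 F [ 4.31 -3.3  -4.65] rot [0.01 0.   0.03]
F radial out, F along cw: -0.4 -5.4
[np.float64(1.0), np.float64(7.9), np.float64(-0.9), 0, 0, 0], [0, np.float64(2.0), np.float64(3.5), 0, 0, 0], [0, np.float64(1.7), np.float64(3.6), 0, 0, 0], [0, np.float64(1.4), np.float64(3.8), 0, 0, 0], [0, np.float64(1.0), np.float64(3.9), 0, 0, 0], [0, np.float64(0.7), np.float64(3.9), 0, 0, 0], [0, np.float64(0.4), np.float64(4.0), 0, 0, 0], [0, np.float64(0.1), np.float64(4.0), 0, 0, 0],
```

View pics/s20c.png

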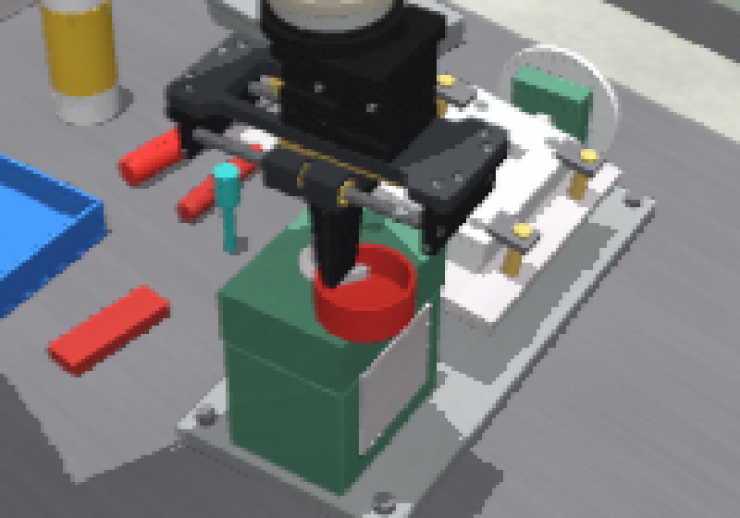

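step_arm(rows=[[0,4,2,0,0,0.015],[0,4,3,0,0,0.015],[0,3.5,3,0,0,0],[0,3,3.5,0,0,0],[0,2,4,0,0,0],[0,1.5,4,0,0,0],[0,1,4,0,0,0],[0,0.5,4,0,0,0]])

```text
t: 28.5
eef_pos: [457.4, -8.8, 166.1]
tcp_rot: [-2.159, 1.55, -0.378]
ft_force: [2.5, -7.4, -2.5]
opening: 0.004
```

```bash
python3 -c "
from h import *
circ([3]*8,48)"
```

```text
t 28.5 stage xy [-44.08  -0.22] r 44.1 tool wound mod2pi 6.278 z 166.1 F [ 2.55 -7.42 -2.47] rot [ 0.01 -0.01  0.02]
F radial out, F along cw: -1.0 -7.8
[np.float64(3.0), np.float64(3.8), np.float64(3.0), 0, 0, 0], [0, np.float64(-0.3), np.float64(3.0), 0, 0, 0], [0, np.float64(-0.5), np.float64(3.0), 0, 0, 0], [0, np.float64(-0.6), np.float64(2.9), 0, 0, 0], [0, np.float64(-0.8), np.float64(2.9), 0, 0, 0], [0, np.float64(-1.0), np.float64(2.8), 0, 0, 0], [0, np.float64(-1.2), np.float64(2.8), 0, 0, 0], [0, np.float64(-1.3), np.float64(2.7), 0, 0, 0],
```

step_arm(rows=[[2,0,3,0,0,0.01],[0,0,2,0,0,0.01],[0,0,2,0,0,0]])

```text
t: 28.88
eef_pos: [456.2, -3.5, 164.7]
tcp_rot: [2.896, 1.555, -1.604]
ft_force: [1.9, -7.0, -0.2]
opening: 0.004
```

```bash
python3 -c "
from h import *
circ([2]*3,46)"
```

```text
t 28.88 stage xy [-44.27   5.3 ] r 44.6 tool wound mod2pi 0.119 z 164.7 F [ 1.95 -6.96 -0.21] rot [ 0.01 -0.02 -0.  ]
F radial out, F along cw: -1.4 -7.1
[np.float64(2.0), np.float64(1.1), np.float64(2.1), 0, 0, 0], [0, np.float64(-0.4), np.float64(2.0), 0, 0, 0], [0, np.float64(-0.5), np.float64(1.9), 0, 0, 0],
```

step_arm(rows=[[0.5,0,2,0,0,0],[0,0,2,0,0,0]])

```text
t: 29.12
eef_pos: [456.0, -0.7, 164.6]
tcp_rot: [2.962, 1.552, -1.538]
ft_force: [0.8, -7.7, 0.3]
opening: 0.005
```

step_arm(rows=[[0,-0.3,2,0,0,0]])

```text
t: 29.25
eef_pos: [455.9, 0.8, 164.7]
tcp_rot: [2.963, 1.55, -1.536]
ft_force: [-0.3, -6.8, -1.6]
opening: 0.004
```

step_arm(rows=[[0,-0.3,2,0,0,0]])

```text
t: 29.38
eef_pos: [455.8, 2.4, 164.7]
tcp_rot: [2.95, 1.549, -1.549]
ft_force: [-0.9, -7.4, -1.4]
opening: 0.002
```

step_arm(rows=[[0,-0.5,2,0,0,0]])

```text
t: 29.5
eef_pos: [455.8, 3.9, 164.7]
tcp_rot: [2.928, 1.548, -1.57]
ft_force: [-0.7, -7.1, -0.4]
opening: 0.008
```

step_arm(rows=[[0,-0.5,2,0,0,0]])

```text
t: 29.62
eef_pos: [455.8, 5.5, 164.7]
tcp_rot: [2.906, 1.547, -1.593]
ft_force: [-0.7, -6.5, -0.6]
opening: 0.003
```

step_arm(rows=[[0,-0.5,2,0,0,0]])

```text
t: 29.75
eef_pos: [455.7, 6.6, 164.7]
tcp_rot: [2.887, 1.544, -1.61]
ft_force: [-0.1, -17.1, -1.4]
opening: 0.005
```

step_arm(rows=[[0,-0.3,1,0,0,0]])

```text
t: 29.88
eef_pos: [455.7, 6.4, 164.7]
tcp_rot: [2.871, 1.541, -1.626]
ft_force: [-0.8, -14.7, -0.9]
opening: 0.004
```

step_arm(rows=[[0,-0.3,1,0,0,0]])

```text
t: 30.0
eef_pos: [455.8, 6.3, 164.8]
tcp_rot: [2.861, 1.539, -1.635]
ft_force: [-1.3, -12.4, -0.3]
opening: 0.003
```

step_arm(rows=[[0,-0.3,1,0,0,0]])

```text
t: 30.12
eef_pos: [455.7, 6.2, 164.8]
tcp_rot: [2.844, 1.537, -1.651]
ft_force: [-0.0, -12.2, -0.8]
opening: 0.005
```

step_arm(rows=[[0,-0.3,1,0,0,0]])

```text
t: 30.25
eef_pos: [455.7, 6.1, 164.8]
tcp_rot: [2.833, 1.534, -1.661]
ft_force: [-1.4, -12.2, -0.5]
opening: 0.004
```

step_arm(rows=[[0,-0.2,1.3,0,0,0]])

```text
t: 30.38
eef_pos: [455.5, 6.4, 164.8]
tcp_rot: [2.819, 1.532, -1.675]
ft_force: [-0.9, -12.3, -0.3]
opening: 0.007
```

step_arm(rows=[[0,-0.2,1.3,0,0,0]])

```text
t: 30.5
eef_pos: [455.2, 6.6, 164.8]
tcp_rot: [2.804, 1.529, -1.689]
ft_force: [-1.5, -11.9, -0.1]
opening: 0.002
```

```bash
python3 -c "
from h import *
circ([2]*3,46)
im=env.read_camera('side')[:,:,::-1]
a=im[150:290,220:420];cv2.imwrite('pics/s21c.png',cv2.resize(a,None,fx=3.7,fy=3.7,interpolation=3))
im=env.read_camera('wrist')[:,:,::-1];cv2.imwrite('pics/w21.png',im)"
```

```text
t 30.5 stage xy [-43.26  15.37] r 45.9 tool wound mod2pi 0.341 z 164.8 F [ -1.5  -11.95  -0.09] rot [ 0.02 -0.04 -0.01]
F radial out, F along cw: -0.2 -12.0
[np.float64(2.0), np.float64(-0.6), np.float64(1.9), 0, 0, 0], [0, np.float64(-0.8), np.float64(1.8), 0, 0, 0], [0, np.float64(-0.9), np.float64(1.8), 0, 0, 0],
```

View pics/s21c.png

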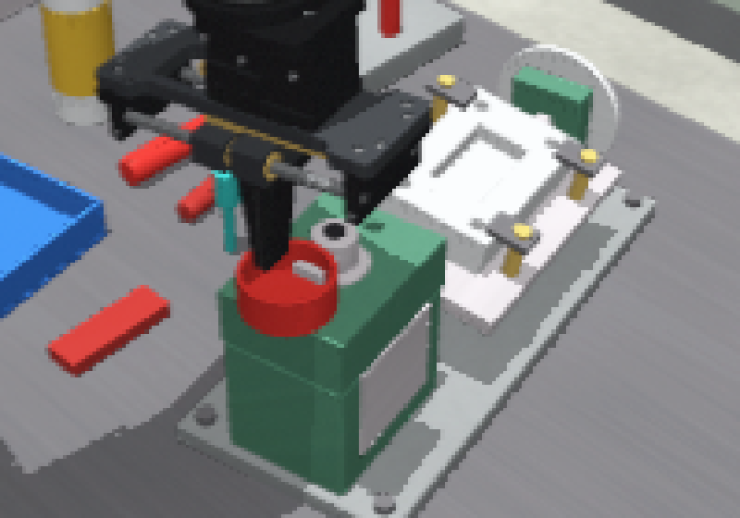

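View pics/w21.png

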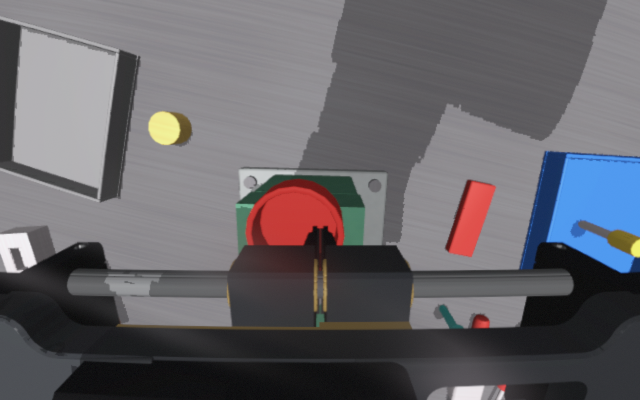

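step_arm(rows=[[0,0,1.6,0,-0.005,0]])

```text
t: 30.72
eef_pos: [454.3, 7.3, 164.7]
tcp_rot: [2.729, 1.532, -1.763]
ft_force: [-1.8, -11.2, -0.6]
opening: 0.005
```

step_arm(rows=[[0,-0.4,1.8,0,-0.005,0]])

```text
t: 30.85
eef_pos: [454.2, 7.8, 164.7]
tcp_rot: [2.67, 1.534, -1.822]
ft_force: [-0.5, -19.1, -0.9]
opening: 0.006
```

```bash
python3 -c "
from h import *
circ([2]*3,46)"
```

```text
t 30.85 stage xy [-43.99  16.71] r 47.1 tool wound mod2pi 0.363 z 164.7 F [ -0.48 -19.14  -0.86] rot [ 0.02 -0.03 -0.02]
F radial out, F along cw: -2.7 -19.0
[np.float64(2.0), np.float64(-1.7), np.float64(1.5), 0, 0, 0], [0, np.float64(-0.8), np.float64(1.8), 0, 0, 0], [0, np.float64(-0.9), np.float64(1.8), 0, 0, 0],
```

step_arm(rows=[[0,-0.2,1.1,0,0,0]])

```text
t: 30.98
eef_pos: [454.1, 7.5, 164.7]
tcp_rot: [2.673, 1.531, -1.818]
ft_force: [-1.9, -11.9, 0.4]
opening: 0.001
```

step_arm(rows=[[0,-0.2,1.2,0,0,0]])

```text
t: 31.1
eef_pos: [454.0, 7.6, 164.7]
tcp_rot: [2.674, 1.529, -1.817]
ft_force: [-1.3, -12.5, -1.0]
opening: 0.005
```

step_arm(rows=[[0,-0.2,1.45,0,0,0]])

```text
t: 31.22
eef_pos: [453.9, 7.7, 164.8]
tcp_rot: [2.685, 1.526, -1.805]
ft_force: [0.3, -16.0, -0.6]
opening: 0.009
```

step_arm(rows=[[0,-0.2,1.45,0,0,0]])

```text
t: 31.35
eef_pos: [453.9, 7.7, 164.8]
tcp_rot: [2.695, 1.523, -1.794]
ft_force: [0.3, -16.5, -1.4]
opening: 0.004
```

Good, about 16 N. Hold there.

step_arm(rows=[[0,-0.2,1.4,0,0,0]])

```text
t: 31.48
eef_pos: [454.0, 7.6, 164.8]
tcp_rot: [2.706, 1.52, -1.782]
ft_force: [-0.5, -16.3, -2.0]
opening: 0.008
```

step_arm(rows=[[0,-0.2,1.4,0,0,0]])

```text
t: 31.6
eef_pos: [453.9, 7.5, 164.8]
tcp_rot: [2.712, 1.517, -1.776]
ft_force: [0.5, -15.4, -1.5]
opening: 0.001
```

step_arm(rows=[[0,-0.2,1.4,0,0,0]])

```text
t: 31.72
eef_pos: [454.0, 7.5, 164.9]
tcp_rot: [2.72, 1.514, -1.767]
ft_force: [0.3, -15.8, -1.7]
opening: 0.007
```

step_arm(rows=[[0,-0.2,1.4,0,0,0]])

```text
t: 31.85
eef_pos: [454.0, 7.4, 164.9]
tcp_rot: [2.726, 1.511, -1.76]
ft_force: [-0.4, -15.5, -1.9]
opening: 0.007
```

step_arm(rows=[[0,-0.2,1.4,0,0,0]])

```text
t: 31.98
eef_pos: [453.9, 7.4, 164.9]
tcp_rot: [2.73, 1.508, -1.755]
ft_force: [0.5, -15.2, -1.2]
opening: 0.005
```

step_arm(rows=[[0,0,-3,0,0,0],[0,0,-5,0,0,0],[0,0,-3,0,0,0]])

```text
t: 32.35
eef_pos: [456.4, -3.5, 165.6]
tcp_rot: [2.721, 1.508, -1.764]
ft_force: [-0.3, 0.7, -0.4]
opening: 0.004
```

```bash
python3 -c "
from h import *
circ([2]*3,46)"
```

```text
t 32.35 stage xy [-44.     5.25] r 44.3 tool wound mod2pi 0.119 z 165.6 F [-0.26  0.71 -0.42] rot [ 0.03 -0.06 -0.02]
F radial out, F along cw: 0.2 0.7
[np.float64(3.0), np.float64(1.4), np.float64(2.2), 0, 0, 0], [0, np.float64(-0.4), np.float64(2.0), 0, 0, 0], [0, np.float64(-0.5), np.float64(1.9), 0, 0, 0],
```

step_arm(rows=[[-8,0,0,0,0,0],[-12,0,0,0,0,0],[-20,0,0,0,0,0],[-30,0,0,0,-0.03,-0.01],[-35,0,0,0,-0.03,-0.01],[-35,0,0,0,0,0],[0,0,0,0,0,0]])

```text
t: 33.22
eef_pos: [457.5, 3.0, 314.9]
tcp_rot: [0.335, 1.566, 2.134]
ft_force: [0.2, -0.6, 0.3]
opening: 0.006
```

step_arm(rows=[[0,0,40,0,0,0],[0,0,50,0,0,0],[0,0,50,0,0,0],[0,0,40,0,0,0],[0,0,0,0,0,0],[0,0,0,0,0,0]])

```text
t: 33.98
eef_pos: [413.4, 183.3, 314.2]
tcp_rot: [0.77, 1.564, 2.569]
ft_force: [-0.8, -0.2, -0.3]
opening: 0.005
```

```bash
python3 -c "
from h import *
s=env.state();print(s['t'],s['eef_pos'],s['ft_force'])
im=env.read_camera('side')[:,:,::-1];cv2.imwrite('pics/s30.png',im)
cv2.imwrite('pics/s30c.png',cv2.resize(im[150:290,220:420],None,fx=3.7,fy=3.7,interpolation=3))
im=env.read_camera('top')[:,:,::-1];cv2.imwrite('pics/t30.png',im)
cv2.imwrite('pics/t30c.png',cv2.resize(im[105:275,255:415],None,fx=3.5,fy=3.5,interpolation=3))
"
```

```text
33.975 [413.4  183.3  314.16] [-0.78 -0.24 -0.3 ]
```

View pics/s30.png

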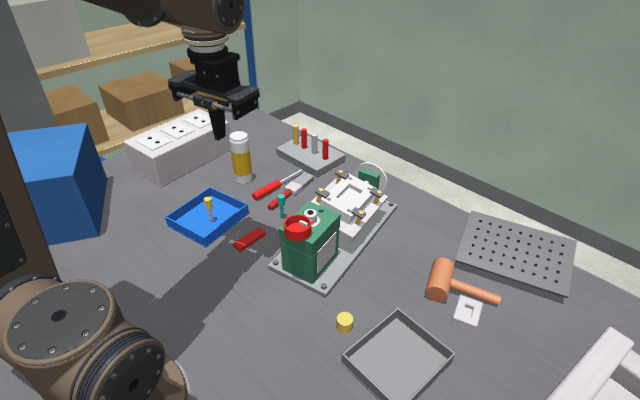

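View pics/s30c.png

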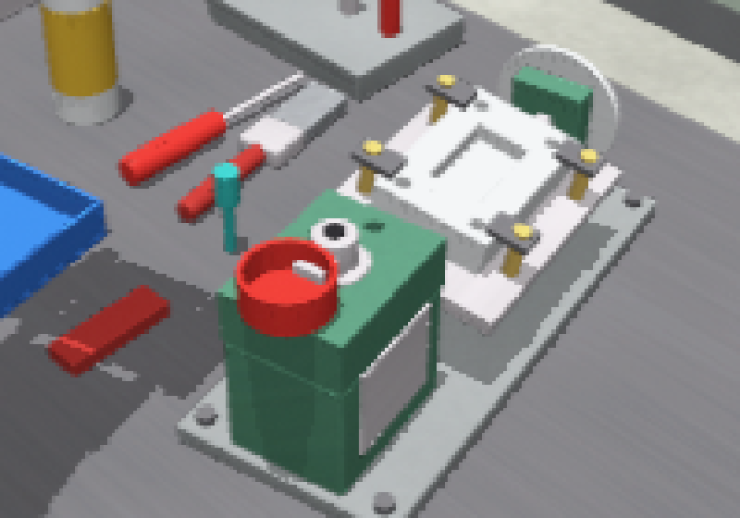

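View pics/t30c.png

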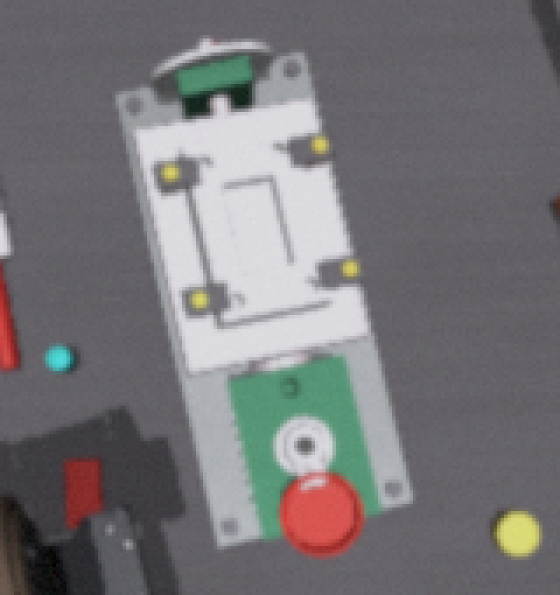

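View pics/t30.png

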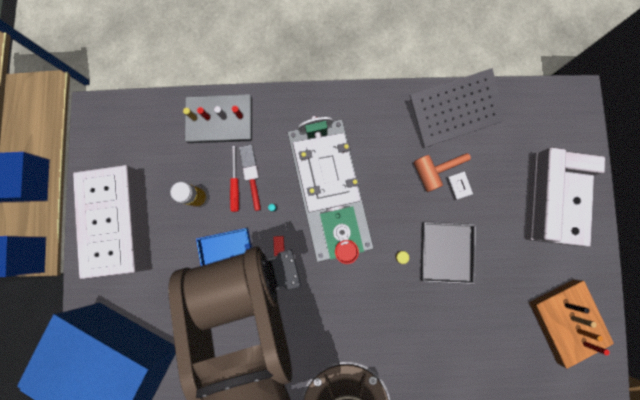

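```bash
python3 -c "
from h import *
c=atz('top',(255+321/3.5,105+513/3.5),181);d=c[:2]-AX;print(c,'wound mod',(np.pi-(np.arctan2(d[1],d[0])-YAW))%(2*np.pi))
print(env.state()['ft_force'],env.job_done())"
```

```text
[450.91  -8.57 181.  ] wound mod 0.02622193502723924
the job is handed in; nothing more can be done
[ 0.11 -1.43 -0.11] None
```

The job is handed in at about 34 s of the 72 s allowed. The lock pin is in the blue tray, and the crank is wound four turns and resting at its stop.

- **Pin:** I pulled the yellow-headed pin and stood it upright near the middle of the blue tray. It was still standing in the last side view. My first grip closed just above the head, touching nothing, because the fingertips were about 30 mm shorter than described. The second grip, lower down, held.
- **Crank:** With the shut fingertips in the cup I wound four turns clockwise, with 5 to 10 N read at the end of each move, until the stop took the load.
- **Leaning on the stop:**
  - The force rose and fell between 11 and 17 N while I adjusted the push, with one reading of 19.1 N.
  - I then held 15.2 to 16.5 N for about 0.75 s before backing off and lifting out.
  - I could only read the force at the end of each move, so a brief higher peak between readings can't be ruled out.
- **Last checks:**
  - The top picture puts the crank about 0.03 rad from its zero heading, matching about 25.1 rad after four turns.
  - The plate is visibly tilted and the pin hole is empty.
  - The turquoise pin and the loose things appear unmoved, and the gripper was clear of everything.
  - I did not read the pointer against the scale disc; the 10 degrees rests on the turn count and the stop.

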